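# Unstack the lacquer panels onto their drying stands

### The arm

A 7-joint arm with a two-finger parallel gripper is mounted at the origin on the work surface. World frame = base frame: x ahead of the robot, y to its left, z up, the work surface at z = 0. Lengths are in m, angles in rad, forces in N, time in s.
With the tool pointing down it reaches from about 0.35 to 0.9 m from the base axis. Payload 19.9 kg.
Tool frame: the origin (TCP) lies midway between the tips of the shut fingers; the grasp point (between the pads) lies 19 mm behind it; z points along the fingers, y is the direction in which the jaws open and shut (so a half turn about z gives the same grasp; the last joint's range is limited). The gripper opens to 85 mm and grips with 20 to 120 N. Pads are 22 mm wide; open, the fingers measure 114 mm over their backs; the gripper's body (76 mm by 85 mm) begins 54 mm behind the grasp point. The pads swing forward as they close: fully open they stand 13 mm farther back than shut.
Start: joints at [-1.22, 0.417, -0.01, 1.614, 0.005, 1.111, -0.053], TCP at [0.239, 0.578, 0.231] pointing down, gripper open.
Joint ranges: [-2.81, 2.81], [-0.39, 2.02], [-1.27, 1.25], [0.06, 2.57], [-1.19, 4.33], [0.19, 2], [-2.82, 2.82]. Speed limits (rad/s): [1.89, 1.89, 2.39, 2.39, 3.01, 3.01, 3.01].

### API

Orientations are given as [roll, pitch, yaw] about the fixed x, y, z axes, in that order (R = Rz(yaw) Ry(pitch) Rx(roll)).
In Python, from workcell import telemetry, camera, camera_params, workorder gives the robot as it stands. The module is installed in compiled form; this text tells all that it offers.
- The arm moves only by the tool play_rows, never from a script. Its argument "series" is a list of rows, each an object with "dp": the shift along the tool's x, y, z in m, a list of three; "roll": the turn about the tool's z in rad. In form: [{"dp": [tx, ty, tz], "roll": roll}, ...]. A call has exactly 10 rows; each row shifts and turns the commanded pose from where the row before left it, along the tool's axes as they then stand; what a row does not reach is not made up. A row lasts 1/12 s, in which the tool goes at most 41.7 mm and 7.16 degrees, less where a joint would pass 70% of its speed; a pose out of reach is approached as far as the arm can. A call with a gripper value outside its range is refused whole. "grip" is the finger opening in m, from 0 to 0.0854, set as the call begins (left out, the last holds). The fingers move at their own pace and stop on an object; "squeeze" is the grip in N (left out, the last holds). Time passes only in rows, so rows that do not move let the fingers close, or fill a call up. It gives the time, the measured TCP pose, the force and the opening at its end, in the units of the state.
- telemetry.sense(): the state, without advancing time (a new reading comes with each control period).
- camera(name): name is "side" or "top" or "wrist"; returns the picture (480x640x3 uint8, red, green, blue); there is no depth.
- camera_params(name): a dict with "fx", "fy", "cx", "cy" (pixels), "extrinsics" (4x4, takes a point from world to camera coordinates). Camera axes: x right, y down, z forward; pixel columns grow to the right and rows downward; lengths in m; the calibration is good to about 2 mm. A picture is of the moment at which its call begins: read the wrist's pose just before it. camera_params takes no time and is no camera call; for the wrist camera it gives the pose at the moment of the call.
- workorder.job_done(): hands the job in, once; it reports no verdict.
The state is a dict: "time_s": time; "q": joint angles; "dq": joint speeds; "effort": joint torques, N m; "tcp_pos": TCP position; "tcp_rot": TCP orientation; "wrist_force": force on the tool from outside, world axes, zero at the start; "wrist_torque": the same for the moment, N m; "gripper_width": finger opening in m.
Only numpy, scipy, OpenCV 4.12 (cv2) and the standard library are available. Lean on these libraries where they do the work, as an engineer would, in place of code of your own. Each camera call takes 0.05 s, during which the arm holds its last target. There are 200 camera calls.

### The job

Take the crosswise stack of five lacquer panels apart from the top down and lay each one on the drying stand of its own colour, flat across both battens, centred and lined up with the stand. Finish each layer before you start on the one below, and set the panels down without dropping them.

Things in the scene. Friction and masses are not known exactly. Their poses are not given: they have to be found in the camera images.
- red_panel: Loose black-edged lacquer plaque, red top face, small gilt marks; 120 (x) x 44 (y) x 16 (z) mm, 85 g. Origin: centre of its underside; x along its length, z up. Starts in the bottom layer, on a 10 mm plywood pallet: underside at 10 mm. It lies parallel to the teal one, on either side, centres 76 mm apart (32 mm gap).
- teal_panel: Loose black-edged lacquer plaque, teal top face, small gilt marks; 120 (x) x 44 (y) x 16 (z) mm, 85 g. Origin: centre of its underside; x along its length, z up. Starts in the bottom layer, on a 10 mm plywood pallet: underside at 10 mm. It lies parallel to the red one, on either side, centres 76 mm apart (32 mm gap).
- ivory_panel: Loose black-edged lacquer plaque, ivory top face, small gilt marks; 120 (x) x 44 (y) x 16 (z) mm, 85 g. Origin: centre of its underside; x along its length, z up. Starts in the middle layer, crosswise on red and teal: underside at 26 mm. It lies parallel to the blue one, on either side, centres 76 mm apart (32 mm gap).
- blue_panel: Loose black-edged lacquer plaque, blue top face, small gilt marks; 120 (x) x 44 (y) x 16 (z) mm, 85 g. Origin: centre of its underside; x along its length, z up. Starts in the middle layer, crosswise on red and teal: underside at 26 mm. It lies parallel to the ivory one, on either side, centres 76 mm apart (32 mm gap).
- orange_panel: Loose black-edged lacquer plaque, orange top face, small gilt marks; 120 (x) x 44 (y) x 16 (z) mm, 85 g. Origin: centre of its underside; x along its length, z up. Starts alone on top of the stack, crosswise over the middle of ivory and blue: underside at 42 mm.
- red_stand: Drying stand fixed to the bench: red plate 130 (x) x 66 (y) x 5 mm with two pale wooden battens across it (along y) at x = +-40 mm, 10 mm wide, tops 14 mm above the bench. Origin: centre of the plate's underside, at bench height; x along its length, z up. A panel on it lies along x across both battens, underside at 14 mm.
- teal_stand: Drying stand fixed to the bench: teal plate 130 (x) x 66 (y) x 5 mm with two pale wooden battens across it (along y) at x = +-40 mm, 10 mm wide, tops 14 mm above the bench. Origin: centre of the plate's underside, at bench height; x along its length, z up. A panel on it lies along x across both battens, underside at 14 mm.
- ivory_stand: Drying stand fixed to the bench: ivory plate 130 (x) x 66 (y) x 5 mm with two pale wooden battens across it (along y) at x = +-40 mm, 10 mm wide, tops 14 mm above the bench. Origin: centre of the plate's underside, at bench height; x along its length, z up. A panel on it lies along x across both battens, underside at 14 mm.
- blue_stand: Drying stand fixed to the bench: blue plate 130 (x) x 66 (y) x 5 mm with two pale wooden battens across it (along y) at x = +-40 mm, 10 mm wide, tops 14 mm above the bench. Origin: centre of the plate's underside, at bench height; x along its length, z up. A panel on it lies along x across both battens, underside at 14 mm.
- orange_stand: Drying stand fixed to the bench: orange plate 130 (x) x 66 (y) x 5 mm with two pale wooden battens across it (along y) at x = +-40 mm, 10 mm wide, tops 14 mm above the bench. Origin: centre of the plate's underside, at bench height; x along its length, z up. A panel on it lies along x across both battens, underside at 14 mm.
Things that resemble listed ones, but are neither listed nor needed, are in the scene too. What is shaped like the ivory_panel but pink is not meant.

How it is judged:
On the way, in this order (a step that is already met when the one before it is completed fails the run):
1. the orange top panel lies on the orange stand, while the four below have not been moved by more than 30 mm (horizontal distance between orange_panel and orange_stand below 0.012 m and angle between the x axis of orange_panel and the x axis of orange_stand, either way round below 0.2 rad and z of orange_panel in the frame of orange_stand between 0.011 and 0.017 m and angle between orange_panel's own z axis and vertical below 0.08 rad and linear speed of orange_panel below 0.02 m/s and contact force between the fingers and orange_panel below 0.1 N and distance of each of red_panel, teal_panel, ivory_panel, blue_panel from where it was at the start of the episode below 0.03 m), for 0.2 s.
2. the ivory and blue panels lie on their stands too, while the two of the bottom layer have not been moved by more than 30 mm (horizontal distance between orange_panel and orange_stand below 0.012 m and angle between the x axis of orange_panel and the x axis of orange_stand, either way round below 0.2 rad and z of orange_panel in the frame of orange_stand between 0.011 and 0.017 m and angle between each of orange_panel, ivory_panel, blue_panel's own z axis and vertical below 0.08 rad and linear speed of each of orange_panel, ivory_panel, blue_panel below 0.02 m/s and contact force between the fingers and orange_panel below 0.1 N and horizontal distance between ivory_panel and ivory_stand below 0.012 m and angle between the x axis of ivory_panel and the x axis of ivory_stand, either way round below 0.2 rad and z of ivory_panel in the frame of ivory_stand between 0.011 and 0.017 m and contact force between the fingers and ivory_panel below 0.1 N and horizontal distance between blue_panel and blue_stand below 0.012 m and angle between the x axis of blue_panel and the x axis of blue_stand, either way round below 0.2 rad and z of blue_panel in the frame of blue_stand between 0.011 and 0.017 m and contact force between the fingers and blue_panel below 0.1 N and distance of each of red_panel, teal_panel from where it was at the start of the episode below 0.03 m), for 0.2 s.
3. the red and teal panels lie on their stands, with the other three still on theirs (horizontal distance between red_panel and red_stand below 0.012 m and angle between the x axis of red_panel and the x axis of red_stand, either way round below 0.2 rad and z of red_panel in the frame of red_stand between 0.011 and 0.017 m and angle between each of red_panel, teal_panel, ivory_panel, blue_panel, orange_panel's own z axis and vertical below 0.08 rad and linear speed of each of red_panel, teal_panel, ivory_panel, blue_panel, orange_panel below 0.02 m/s and contact force between the fingers and red_panel below 0.1 N and horizontal distance between teal_panel and teal_stand below 0.012 m and angle between the x axis of teal_panel and the x axis of teal_stand, either way round below 0.2 rad and z of teal_panel in the frame of teal_stand between 0.011 and 0.017 m and contact force between the fingers and teal_panel below 0.1 N and horizontal distance between ivory_panel and ivory_stand below 0.012 m and angle between the x axis of ivory_panel and the x axis of ivory_stand, either way round below 0.2 rad and z of ivory_panel in the frame of ivory_stand between 0.011 and 0.017 m and contact force between the fingers and ivory_panel below 0.1 N and horizontal distance between blue_panel and blue_stand below 0.012 m and angle between the x axis of blue_panel and the x axis of blue_stand, either way round below 0.2 rad and z of blue_panel in the frame of blue_stand between 0.011 and 0.017 m and contact force between the fingers and blue_panel below 0.1 N and horizontal distance between orange_panel and orange_stand below 0.012 m and angle between the x axis of orange_panel and the x axis of orange_stand, either way round below 0.2 rad and z of orange_panel in the frame of orange_stand between 0.011 and 0.017 m and contact force between the fingers and orange_panel below 0.1 N), for 0.2 s.
At the end, for the whole second after the job is handed in: Each of the five panels rests, released and still (below 0.02 m/s), flat (within 0.08 rad) on both battens of the stand of its own colour: centre within 12 mm of the stand's centre, length within 0.2 rad of the stand's length (either way round), underside 11 to 17 mm above the stand's underside (all of step 3); the robot touches nothing.
It fails at once if the red panel falls freely (faster than 0.9 m/s, a drop of about 4 cm, with the fingers off it) (linear speed of red_panel above 0.9 m/s and contact force between the fingers and red_panel below 0.05 N).
It fails at once if the teal panel falls freely (faster than 0.9 m/s, a drop of about 4 cm, with the fingers off it) (linear speed of teal_panel above 0.9 m/s and contact force between the fingers and teal_panel below 0.05 N).
It fails at once if the ivory panel falls freely (faster than 0.9 m/s, a drop of about 4 cm, with the fingers off it) (linear speed of ivory_panel above 0.9 m/s and contact force between the fingers and ivory_panel below 0.05 N).
It fails at once if the blue panel falls freely (faster than 0.9 m/s, a drop of about 4 cm, with the fingers off it) (linear speed of blue_panel above 0.9 m/s and contact force between the fingers and blue_panel below 0.05 N).
It fails at once if the orange panel falls freely (faster than 0.9 m/s, a drop of about 4 cm, with the fingers off it) (linear speed of orange_panel above 0.9 m/s and contact force between the fingers and orange_panel below 0.05 N).
It also fails if it takes over 115 s, if anything falls off the work surface, if the arm or the gripper's body presses on something with over 40 N, if the wrist force passes 120 N, or if a joint passes its speed limit or range.

## Working session

There is one attempt and no reset: what is moved stays moved. The work goes in short steps, Python scripts to look and compute and a tool call to move; the robot and the scene stay as the last step left them, time stands still between calls to the robot, and variables do not carry over. Pictures are saved under pics/ and viewed, about 12 in all and at most 16, crops included, and the job is handed in when it is done.

Besides the shell and the picture viewer there is one more tool, called after "Request:" by a JSON object that holds its "api" and its "payload". play_rows: Moves the arm, as the interface text tells. Its arguments: {"type":"object","properties":{"series":{"type":"array"},"grip":{"type":"number"},"squeeze":{"type":"number"}},"required":["series"]}

```bash
mkdir -p pics; python3 - <<'E'
from workcell import telemetry,camera,camera_params
import cv2
s=telemetry.sense();print(s)
for n in("top","side"):
    cv2.imwrite(f"pics/{n}0.png",camera(n)[:,:,::-1]); print(n,camera_params(n))
E
```

```text
{'time_s': 0.0, 'q': array([-1.22051477,  0.41798667, -0.01031039,  1.61415255,  0.00469908,
        1.11071167, -0.05302073]), 'dq': array([ 6.59626565e-04,  2.20121818e-04,  3.00255421e-04,  5.12092019e-04,
       -8.12199212e-05, -1.51238725e-03,  6.08096056e-04]), 'effort': array([ 4.21165914e-04, -8.64464307e+01,  6.79264572e-01, -4.34876347e+01,
        1.90953515e-02,  7.84869888e-03,  2.47012331e-07]), 'tcp_pos': array([0.23852202, 0.57732563, 0.23066141]), 'tcp_rot': array([-3.14036143e+00,  8.80941445e-05,  2.74980492e+00]), 'wrist_force': array([ 0.44548842,  0.07295056, -0.27959465]), 'wrist_torque': array([-0.0443366 ,  0.03273333, -0.02031749]), 'gripper_width': 0.08507905077580297}
top {'fx': 435.3927178569266, 'fy': 435.3927178569266, 'cx': 320.9302544602642, 'cy': 236.22039298216816, 'extrinsics': array([[-0.02060215, -0.99969846,  0.01336202,  0.0286301 ],
       [-0.9980969 ,  0.01978851, -0.05840372,  0.56369198],
       [ 0.0581217 , -0.01453983, -0.99820362,  0.8824558 ],
       [ 0.        ,  0.        ,  0.        ,  1.        ]])}
side {'fx': 465.1076362575418, 'fy': 465.1076362575418, 'cx': 313.58568798269596, 'cy': 242.45073935058332, 'extrinsics': array([[ 0.67532381, -0.73750011,  0.00559792, -0.36834697],
       [-0.44870847, -0.41687941, -0.79048862,  0.31643164],
       [ 0.5853191 ,  0.53132396, -0.61245114,  0.68062356],
       [ 0.        ,  0.        ,  0.        ,  1.        ]])}
```

View pics/top0.png

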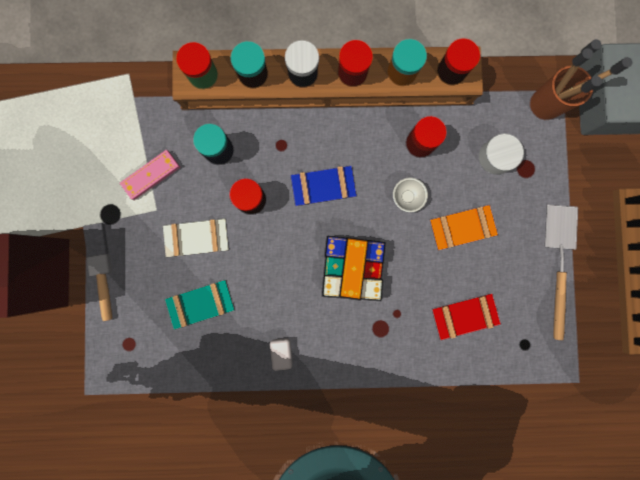

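View pics/side0.png

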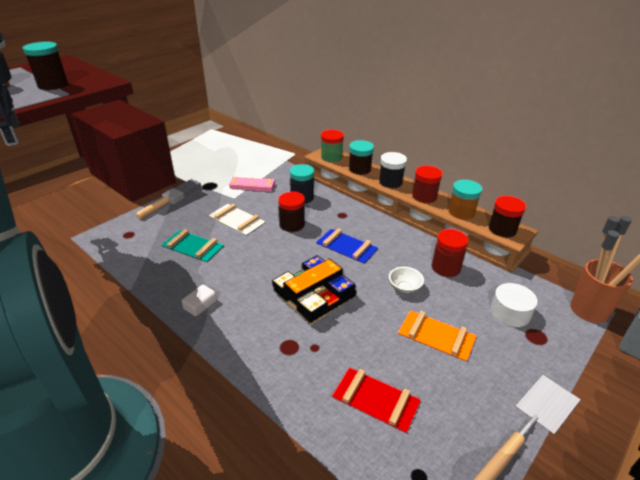

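```bash
cat > h.py <<'E'
import numpy as np,cv2
from workcell import telemetry,camera,camera_params
def proj(P,p):
    c=p["extrinsics"]@np.append(P,1.); return np.array([p["fx"]*c[0]/c[2]+p["cx"],p["fy"]*c[1]/c[2]+p["cy"]])
def back(uv,z,p):
    E=p["extrinsics"];R=E[:3,:3];o=-R.T@E[:3,3]
    d=R.T@np.array([(uv[0]-p["cx"])/p["fx"],(uv[1]-p["cy"])/p["fy"],1.]); return (o+d*(z-o[2])/d[2])[:2]
def rect(pts,z,p):
    "centre, sizes (long, short), yaw of the long side"
    w=np.array([back(q,z,p) for q in np.asarray(pts,float)],np.float32)
    b=cv2.boxPoints(cv2.minAreaRect(w*1000))/1000; e=[b[1]-b[0],b[2]-b[1]]
    e.sort(key=lambda v:-np.linalg.norm(v))
    return b.mean(0),[np.linalg.norm(v) for v in e],(np.arctan2(e[0][1],e[0][0]))%np.pi
def go(x,y,z,yaw,n=10,rollonly=None):
    s=telemetry.sense();p=s["tcp_pos"];y0=s["tcp_rot"][2]
    r=-((yaw-y0+np.pi/2)%np.pi-np.pi/2); D=(np.array([x,y,z])-p)
    print("t",round(s["time_s"],2),"world d",D.round(4),"roll total",round(r,3),"q7",s["q"][6].round(2))
    for i in range(n):
        a=y0-r*i/n; c,t=np.cos(a),np.sin(a); d=D/n
        print([round(float(v),4) for v in(c*d[0]+t*d[1],t*d[0]-c*d[1],-d[2])],round(r/n,4))
E
python3 - <<'E'
from h import *
p=camera_params("top"); im=cv2.imread("pics/top0.png"); hsv=cv2.cvtColor(im,cv2.COLOR_BGR2HSV)
rng={"red":([0,150,90],[5,255,255]),"orange":([8,170,140],[22,255,255]),"teal":([78,120,60],[95,255,255]),"blue":([105,150,90],[130,255,255]),"ivory":([15,10,150],[45,80,255])}
win={"red":(425,285,510,348),"orange":(420,195,508,258),"teal":(155,272,245,336),"blue":(285,160,363,212),"ivory":(152,210,240,265)}
for k,(x0,y0,x1,y1) in win.items():
    m=cv2.inRange(hsv,*map(np.array,rng[k]))[y0:y1,x0:x1]
    m=cv2.morphologyEx(m,cv2.MORPH_OPEN,np.ones((3,3)))
    v,u=np.nonzero(m); c,s,a=rect(cv2.convexHull(np.c_[u+x0,v+y0].astype(np.float32))[:,0],.005,p)
    print(k,c.round(4),np.round(s,4),round(a,3))
x0,y0,x1,y1=315,230,395,305
m=cv2.inRange(hsv,*map(np.array,rng["orange"]))[y0:y1,x0:x1]; v,u=np.nonzero(m)
print("panel",*rect(np.c_[u+x0,v+y0],.058,p))
print(back((355,268),.05,p))
cv2.imwrite("pics/crop.png",cv2.resize(im[y0:y1,x0:x1],None,fx=7,fy=7,interpolation=cv2.INTER_CUBIC))
print(back((429,135),.06,p),back((247,195),.06,p),back((409,195),.03,p))
E
```

```text
red [ 0.3925 -0.2806] [0.1296 0.0652] 1.805
orange [ 0.5782 -0.2833] [0.1304 0.065 ] 1.796
teal [0.429 0.271] [0.1296 0.0656] 1.86
blue [0.6721 0.0102] [0.1286 0.0644] 1.71
ivory [0.5678 0.2791] [0.1306 0.0669] 1.662
panel [ 0.49773633 -0.04688294] [np.float32(0.11304783), np.float32(0.10299207)] 3.0449321
[ 0.49782924 -0.04843922]
[ 0.7598138  -0.20214416] [0.64582545 0.16182183] [ 0.64438833 -0.16479778]
```

View pics/crop.png

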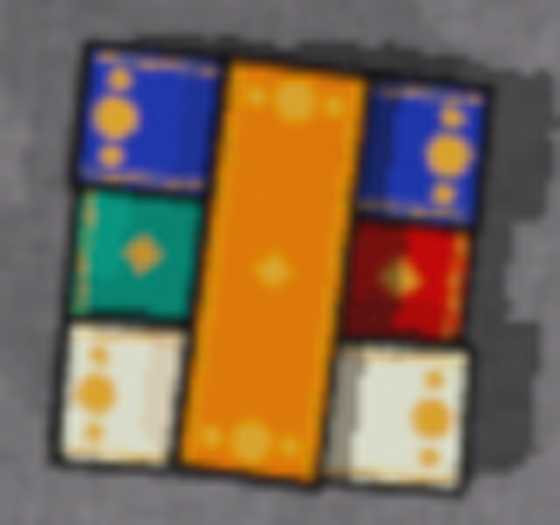

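```bash
python3 - <<'E'
from h import *
p=camera_params("top")
f=lambda c,z:back((315+(c[0]+.5)/7-.5,230+(c[1]+.5)/7-.5),z,p)
def two(n,a,b,z):
    a,b=f(a,z),f(b,z);d=b-a;print(n,((a+b)/2).round(4),round(np.arctan2(d[1],d[0])%np.pi,3),np.linalg.norm(d).round(4))
two("orange ends",(249,475),(298,68),.058); two("orange marks",(250,442),(294,102),.058); print(f((272,271),.058))
two("blue",(113,118),(450,155),.042);two("ivory",(96,394),(431,418),.042);two("teal-red marks",(142,254),(403,278),.026)
print("go"); go(.4975,-.048,.15,3.02,20)
E
```

```text
orange ends [ 0.4975 -0.0451] 2.996 0.1147
orange marks [ 0.4973 -0.0446] 2.988 0.0959
[ 0.49746509 -0.04461006]
blue [ 0.5355 -0.0497] 1.441 0.0971
ivory [ 0.4589 -0.0427] 1.478 0.0957
teal-red marks [ 0.4984 -0.0476] 1.459 0.0763
go
t 0.1 world d [ 0.2589 -0.6254 -0.0807] roll total -0.27 q7 -0.05
[-0.0239, -0.024, 0.004] -0.0135
[-0.0236, -0.0243, 0.004] -0.0135
[-0.0232, -0.0246, 0.004] -0.0135
[-0.0229, -0.0249, 0.004] -0.0135
[-0.0226, -0.0252, 0.004] -0.0135
[-0.0222, -0.0255, 0.004] -0.0135
[-0.0219, -0.0258, 0.004] -0.0135
[-0.0215, -0.0261, 0.004] -0.0135
[-0.0212, -0.0264, 0.004] -0.0135
[-0.0208, -0.0267, 0.004] -0.0135
[-0.0205, -0.027, 0.004] -0.0135
[-0.0201, -0.0272, 0.004] -0.0135
[-0.0197, -0.0275, 0.004] -0.0135
[-0.0194, -0.0278, 0.004] -0.0135
[-0.019, -0.028, 0.004] -0.0135
[-0.0186, -0.0283, 0.004] -0.0135
[-0.0182, -0.0285, 0.004] -0.0135
[-0.0178, -0.0288, 0.004] -0.0135
[-0.0174, -0.029, 0.004] -0.0135
[-0.017, -0.0292, 0.004] -0.0135
```

Request:
{"api": "play_rows", "payload": {"series": [{"dp": [-0.0239, -0.024, 0.003], "roll": -0.013}, {"dp": [-0.0236, -0.0243, 0.003], "roll": -0.013}, {"dp": [-0.0232, -0.0246, 0.003], "roll": -0.013}, {"dp": [-0.0229, -0.0249, 0.003], "roll": -0.013}, {"dp": [-0.0226, -0.0252, 0.003], "roll": -0.013}, {"dp": [-0.0222, -0.0255, 0.003], "roll": -0.013}, {"dp": [-0.0219, -0.0258, 0.003], "roll": -0.013}, {"dp": [-0.0215, -0.0261, 0.003], "roll": -0.013}, {"dp": [-0.0212, -0.0264, 0.003], "roll": -0.013}, {"dp": [-0.0208, -0.0267, 0.003], "roll": -0.013}], "grip": 0.075, "squeeze": 40}}

```text
time_s: 0.93
tcp_pos: [0.3675, 0.263, 0.2011]
tcp_rot: [-3.141, -0.0, 2.881]
wrist_force: [1.1, 0.8, -0.1]
gripper_width: 0.0748
```

Request:
{"api": "play_rows", "payload": {"series": [{"dp": [-0.0205, -0.027, 0.003], "roll": -0.013}, {"dp": [-0.0201, -0.0272, 0.003], "roll": -0.013}, {"dp": [-0.0197, -0.0275, 0.003], "roll": -0.013}, {"dp": [-0.0194, -0.0278, 0.003], "roll": -0.013}, {"dp": [-0.019, -0.028, 0.003], "roll": -0.013}, {"dp": [-0.0186, -0.0283, 0.003], "roll": -0.013}, {"dp": [-0.0182, -0.0285, 0.003], "roll": -0.013}, {"dp": [-0.0178, -0.0288, 0.003], "roll": -0.013}, {"dp": [-0.0174, -0.029, 0.003], "roll": -0.013}, {"dp": [-0.017, -0.0292, 0.003], "roll": -0.013}]}}

```text
time_s: 1.77
tcp_pos: [0.4946, -0.0507, 0.1711]
tcp_rot: [-3.142, -0.0, 3.011]
wrist_force: [-0.4, 0.1, 0.4]
gripper_width: 0.0751
```

```bash
python3 - <<'E'
from h import *
p=camera_params("wrist");s=telemetry.sense();im=camera("wrist")
cv2.imwrite("pics/w1.png",im[:,:,::-1]);print(s["tcp_pos"],s["tcp_rot"],s["q"].round(2),s["gripper_width"])
np.save("w1.npy",p)
go(.4975,-.046,.10,3.01)
E
```

```text
[ 0.49463939 -0.05065405  0.17110592] [-3.14151907e+00 -9.52424753e-05  3.01063647e+00] [-0.28  0.27  0.37  2.   -0.13  0.89  1.6 ] 0.07508442470035633
t 1.82 world d [ 0.0015  0.0107 -0.0709] roll total -0.004 q7 1.61
[-0.0, 0.0011, 0.0071] -0.0004
[-0.0, 0.0011, 0.0071] -0.0004
[-0.0, 0.0011, 0.0071] -0.0004
[-0.0, 0.0011, 0.0071] -0.0004
[-0.0, 0.0011, 0.0071] -0.0004
[-0.0, 0.0011, 0.0071] -0.0004
[-0.0, 0.0011, 0.0071] -0.0004
[-0.0, 0.0011, 0.0071] -0.0004
[-0.0, 0.0011, 0.0071] -0.0004
[-0.0, 0.0011, 0.0071] -0.0004
```

View pics/w1.png

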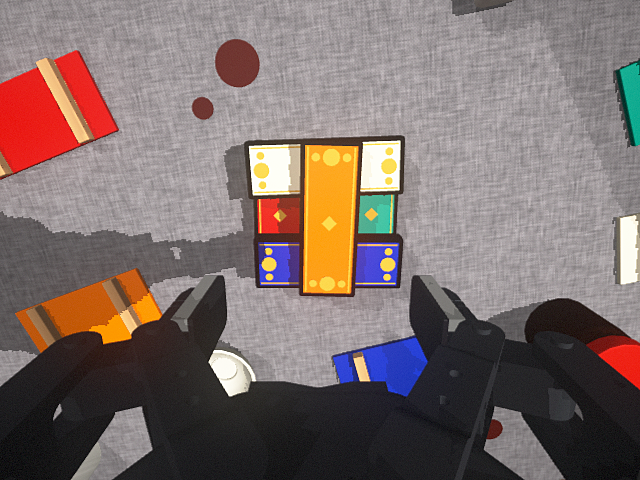

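```bash
python3 - <<'E'
from h import *
p=np.load("w1.npy",allow_pickle=True).item()
def two(n,a,b,z):
    a,b=back(a,z,p),back(b,z,p);d=b-a;print(n,((a+b)/2).round(4),round(np.arctan2(d[1],d[0])%np.pi,3),np.linalg.norm(d).round(4))
two("orange ends",(331,143.5),(327,295),.058); two("orange marks",(331,157),(327,284),.058); print(back((329,224),.058,p))
two("blue",(269,264),(388,264),.042);two("ivory",(261,170),(389,166),.042);two("red-teal",(280,215),(371,214),.026)
go(.4975,-.046,.10,3.01,1)
E
```

```text
orange ends [ 0.498  -0.0428] 2.994 0.1149
orange marks [ 0.498  -0.0428] 2.989 0.0964
[ 0.49831708 -0.04276644]
blue [ 0.5357 -0.0473] 1.44 0.096
ivory [ 0.459  -0.0406] 1.471 0.0961
red-teal [ 0.4985 -0.0447] 1.452 0.0748
t 1.82 world d [ 0.0015  0.0107 -0.0709] roll total -0.004 q7 1.61
[-0.0, 0.0108, 0.0709] -0.0036
```

Request:
{"api": "play_rows", "payload": {"series": [{"dp": [0, 0.0045, 0.015], "roll": 0.015}, {"dp": [0, 0.0045, 0.015], "roll": 0}, {"dp": [0, 0.0045, 0.015], "roll": 0}, {"dp": [0, 0, 0.015], "roll": 0}, {"dp": [0, 0, 0.015], "roll": 0}, {"dp": [0, 0, 0.015], "roll": 0}, {"dp": [0, 0, 0.015], "roll": 0}, {"dp": [0, 0, 0.015], "roll": 0}, {"dp": [0, 0, 0.015], "roll": 0}, {"dp": [0, 0, 0], "roll": 0}]}}

```text
time_s: 2.65
tcp_pos: [0.4948, -0.0355, 0.034]
tcp_rot: [-3.141, -0.004, 2.995]
wrist_force: [-1.0, 0.2, -0.5]
gripper_width: 0.0753
```

Request:
{"api": "play_rows", "payload": {"series": [{"dp": [0, 0, 0], "roll": 0}, {"dp": [0, 0, 0], "roll": 0}, {"dp": [0, 0, 0], "roll": 0}, {"dp": [0, 0, 0], "roll": 0}, {"dp": [0, 0, 0], "roll": 0}, {"dp": [0, 0, 0], "roll": 0}, {"dp": [0, 0, 0], "roll": 0}, {"dp": [0, 0, 0], "roll": 0}, {"dp": [0, 0, 0], "roll": 0}, {"dp": [0, 0, 0], "roll": 0}], "grip": 0.02, "squeeze": 40}}

```text
time_s: 3.48
tcp_pos: [0.4968, -0.0357, 0.0374]
tcp_rot: [3.141, 0.001, 2.995]
wrist_force: [-2.3, -0.6, 6.9]
gripper_width: 0.0432
```

```bash
python3 - <<'E'
from h import *
s=telemetry.sense();print(s["tcp_pos"],s["tcp_rot"],s["gripper_width"],s["wrist_force"])
go(.5782,-.2833,.13,1.796,20)
E
```

```text
[ 0.49683378 -0.03570978  0.03736578] [3.14130982e+00 1.40241734e-03 2.99474116e+00] 0.043159033211112814 [-2.30378651 -0.5967109   6.93350173]
t 3.48 world d [ 0.0814 -0.2476  0.0926] roll total 1.199 q7 1.66
[-0.0058, -0.0117, -0.0046] 0.0599
[-0.0065, -0.0113, -0.0046] 0.0599
[-0.0072, -0.0109, -0.0046] 0.0599
[-0.0078, -0.0104, -0.0046] 0.0599
[-0.0084, -0.0099, -0.0046] 0.0599
[-0.009, -0.0094, -0.0046] 0.0599
[-0.0096, -0.0089, -0.0046] 0.0599
[-0.0101, -0.0083, -0.0046] 0.0599
[-0.0106, -0.0076, -0.0046] 0.0599
[-0.011, -0.007, -0.0046] 0.0599
[-0.0114, -0.0063, -0.0046] 0.0599
[-0.0117, -0.0056, -0.0046] 0.0599
[-0.0121, -0.0049, -0.0046] 0.0599
[-0.0123, -0.0042, -0.0046] 0.0599
[-0.0126, -0.0034, -0.0046] 0.0599
[-0.0128, -0.0027, -0.0046] 0.0599
[-0.0129, -0.0019, -0.0046] 0.0599
[-0.013, -0.0011, -0.0046] 0.0599
[-0.013, -0.0004, -0.0046] 0.0599
[-0.013, 0.0004, -0.0046] 0.0599
```

Request:
{"api": "play_rows", "payload": {"series": [{"dp": [0, 0, -0.008], "roll": 0}, {"dp": [0, 0, -0.016], "roll": 0}, {"dp": [0, 0, -0.018], "roll": 0}, {"dp": [0, 0, -0.018], "roll": 0}, {"dp": [-0.0058, -0.0117, -0.002], "roll": 0.06}, {"dp": [-0.0065, -0.0113, -0.002], "roll": 0.06}, {"dp": [-0.0072, -0.0109, -0.002], "roll": 0.06}, {"dp": [-0.0078, -0.0104, -0.002], "roll": 0.06}, {"dp": [-0.0084, -0.0099, -0.002], "roll": 0.06}, {"dp": [-0.009, -0.0094, -0.002], "roll": 0.06}]}}

```text
time_s: 4.32
tcp_pos: [0.521, -0.1104, 0.1095]
tcp_rot: [3.141, 0.001, 2.632]
wrist_force: [0.5, 0.5, -1.8]
gripper_width: 0.0433
```

Request:
{"api": "play_rows", "payload": {"series": [{"dp": [-0.0096, -0.0089, -0.002], "roll": 0.06}, {"dp": [-0.0101, -0.0083, -0.002], "roll": 0.06}, {"dp": [-0.0106, -0.0076, -0.002], "roll": 0.06}, {"dp": [-0.011, -0.007, -0.002], "roll": 0.06}, {"dp": [-0.0114, -0.0063, -0.002], "roll": 0.06}, {"dp": [-0.0117, -0.0056, -0.002], "roll": 0.06}, {"dp": [-0.0121, -0.0049, -0.002], "roll": 0.06}, {"dp": [-0.0123, -0.0042, -0.002], "roll": 0.06}, {"dp": [-0.0126, -0.0034, -0.002], "roll": 0.06}, {"dp": [-0.0128, -0.0027, -0.002], "roll": 0.06}]}}

```text
time_s: 5.15
tcp_pos: [0.5617, -0.2342, 0.1295]
tcp_rot: [3.141, 0.0, 2.032]
wrist_force: [-0.9, -0.2, -0.2]
gripper_width: 0.0431
```

Request:
{"api": "play_rows", "payload": {"series": [{"dp": [-0.0129, -0.0019, 0], "roll": 0.06}, {"dp": [-0.013, -0.0011, 0], "roll": 0.06}, {"dp": [-0.013, -0.0004, 0], "roll": 0.06}, {"dp": [-0.013, 0.0004, 0], "roll": 0.06}, {"dp": [0, 0, 0], "roll": 0}, {"dp": [0, 0, 0], "roll": 0}, {"dp": [0, 0, 0], "roll": 0}, {"dp": [0, 0, 0], "roll": 0}, {"dp": [0, 0, 0], "roll": 0}, {"dp": [0, 0, 0], "roll": 0}]}}

```text
time_s: 5.98
tcp_pos: [0.5776, -0.2828, 0.1285]
tcp_rot: [3.141, -0.0, 1.796]
wrist_force: [0.2, -0.3, -0.3]
gripper_width: 0.0431
```

```bash
python3 - <<'E'
from h import *
p=camera_params("wrist");s=telemetry.sense();im=camera("wrist")
cv2.imwrite("pics/w2.png",im[:,:,::-1]);print(s["tcp_pos"],s["tcp_rot"],s["q"].round(2),s["dq"].round(3),s["gripper_width"])
np.save("w2.npy",p)
s=telemetry.sense();print(s["tcp_pos"])
cv2.imwrite("pics/top1.png",camera("top")[225:310,305:400,::-1].repeat(6,0).repeat(6,1))
s=telemetry.sense();print(s["tcp_pos"])
go(.5782,-.2833,.05,1.796,1)
E
```

```text
[ 0.5776465  -0.28283215  0.12850957] [ 3.14138119e+00 -1.92807623e-04  1.79574002e+00] [-0.04  0.64  0.64  1.67 -0.44  0.98  0.98] [ 0.003  0.004  0.001 -0.003  0.001 -0.001 -0.   ] 0.04308044067654963
[ 0.57763863 -0.28298022  0.12848344]
[ 0.57762943 -0.28307747  0.12843607]
t 6.08 world d [ 0.0006 -0.0002 -0.0784] roll total -0.001 q7 0.98
[-0.0003, 0.0005, 0.0784] -0.0007
```

View pics/w2.png

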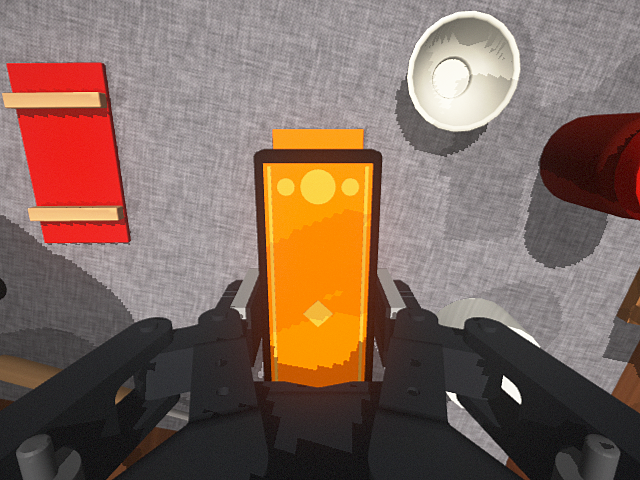

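```bash
python3 - <<'E'
from h import *
p=np.load("w2.npy",allow_pickle=True).item()
m=back((318,313),.149,p);print("panel centre",m,"endmark",back((318,187),.149,p))
e=back((317.5,129),.005,p);d=np.array([np.cos(1.796),np.sin(1.796)]);print("stand end",e,"stand c",e-.065*d,e+.065*d)
E
```

```text
panel centre [ 0.57888532 -0.28364786] endmark [ 0.56825857 -0.23730587]
stand end [ 0.56386597 -0.21879293] stand c [ 0.57838079 -0.28215159] [ 0.54935115 -0.15543427]
```

View pics/top1.png

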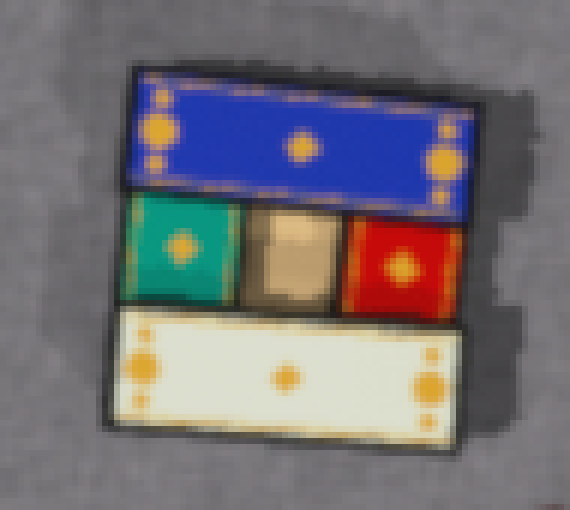

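Request:
{"api": "play_rows", "payload": {"series": [{"dp": [0, 0, 0.015], "roll": 0}, {"dp": [0, 0, 0.02], "roll": 0}, {"dp": [0, 0, 0.02], "roll": 0}, {"dp": [0, 0, 0.02], "roll": 0}, {"dp": [0, 0, 0.02], "roll": 0}, {"dp": [0, 0, 0.011], "roll": 0}, {"dp": [0, 0, 0.006], "roll": 0}, {"dp": [0, 0, 0.004], "roll": 0}, {"dp": [0, 0, 0.002], "roll": 0}, {"dp": [0, 0, 0], "roll": 0}]}}

```text
time_s: 6.92
tcp_pos: [0.5778, -0.2835, 0.0107]
tcp_rot: [3.141, 0.0, 1.795]
wrist_force: [-1.0, 0.0, -1.0]
gripper_width: 0.0431
```

```bash
python3 - <<'E'
from h import *
s=telemetry.sense();print(s["tcp_pos"],s["tcp_rot"],s["wrist_force"])
p=camera_params("top")
f=lambda c,z:back((305+(c[0]+.5)/6-.5,225+(c[1]+.5)/6-.5),z,p)
def two(n,a,b,z):
    a,b=f(a,z),f(b,z);d=b-a;print(n,((a+b)/2).round(4),round(np.arctan2(d[1],d[0])%np.pi,3),np.linalg.norm(d).round(4))
two("blue",(159,131),(444,162),.042);print(f((302,147),.042))
two("ivory",(143,368),(430,389),.042);print(f((286,378),.042))
two("tr",(181,246),(402,268),.026)
print(f((181,246),.026),f((402,268),.026))
E
```

```text
[ 0.57782381 -0.2835114   0.01066845] [3.14114970e+00 4.26827059e-04 1.79481045e+00] [-0.99690046  0.04731024 -0.99701173]
blue [ 0.5357 -0.0498] 1.442 0.0958
[ 0.53549659 -0.04995355]
ivory [ 0.4587 -0.0429] 1.477 0.0957
[ 0.45889085 -0.04270214]
tr [ 0.4987 -0.0469] 1.451 0.0754
[ 0.50319854 -0.00951117] [ 0.49419692 -0.0843583 ]
```

Request:
{"api": "play_rows", "payload": {"series": [{"dp": [0, 0, 0.0005], "roll": 0}, {"dp": [0, 0, 0], "roll": 0}, {"dp": [0, 0, 0], "roll": 0}, {"dp": [0, 0, 0], "roll": 0}, {"dp": [0, 0, -0.01], "roll": 0}, {"dp": [0, 0, -0.02], "roll": 0}, {"dp": [0, 0, -0.03], "roll": 0}, {"dp": [0, 0, -0.03], "roll": 0}, {"dp": [0, 0, -0.03], "roll": 0}, {"dp": [0, 0, 0], "roll": 0}], "grip": 0.062}}

```text
time_s: 7.75
tcp_pos: [0.5796, -0.285, 0.1364]
tcp_rot: [3.135, 0.004, 1.794]
wrist_force: [0.6, -0.2, 0.7]
gripper_width: 0.0622
```

```bash
python3 - <<'E'
from h import *
p=camera_params("wrist");s=telemetry.sense();im=camera("wrist")
cv2.imwrite("pics/w3.png",im[:,:,::-1]);print(s["tcp_pos"],s["tcp_rot"],s["q"].round(2),s["gripper_width"]);np.save("w3.npy",p)
go(.5356,-.0487,.10,1.442,10)
E
```

```text
[ 0.57958332 -0.28495504  0.13638519] [3.13534595 0.00437143 1.79431056] [-0.04  0.63  0.65  1.66 -0.44  0.99  0.98] 0.062184734862686684
t 7.8 world d [-0.0433  0.2355 -0.0337] roll total 0.353 q7 0.98
[0.0239, 0.001, 0.0034] 0.0353
[0.0239, 0.0002, 0.0034] 0.0353
[0.0239, -0.0007, 0.0034] 0.0353
[0.0239, -0.0015, 0.0034] 0.0353
[0.0238, -0.0024, 0.0034] 0.0353
[0.0237, -0.0032, 0.0034] 0.0353
[0.0236, -0.004, 0.0034] 0.0353
[0.0234, -0.0049, 0.0034] 0.0353
[0.0233, -0.0057, 0.0034] 0.0353
[0.023, -0.0065, 0.0034] 0.0353
```

View pics/w3.png

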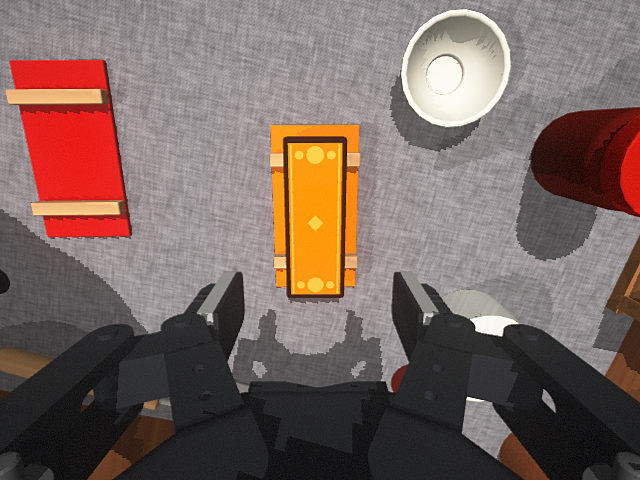

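```bash
python3 - <<'E'
from h import *
p=np.load("w3.npy",allow_pickle=True).item()
print("panel",back((315,223),.030,p),"mid of marks",(back((315,155),.03,p)+back((315.5,285),.03,p))/2)
c=[back(q,.005,p) for q in((271,125),(359,124.5),(355,288),(277,288))];print("stand",np.mean(c,0),np.linalg.norm(c[0]-c[3]),np.linalg.norm(c[0]-c[1]))
print("stand battens",np.mean([back(q,.014,p) for q in((271,160),(360,159.5),(357,262),(274,263))],0))
E
```

```text
panel [ 0.57927975 -0.28492883] mid of marks [ 0.57950118 -0.28505658]
stand [ 0.57910189 -0.28221845] 0.13006302563976024 0.06449671178342861
stand battens [ 0.57889696 -0.2814763 ]
```

Request:
{"api": "play_rows", "payload": {"series": [{"dp": [0.0239, 0.001, 0.0015], "roll": 0.035}, {"dp": [0.0239, 0.0002, 0.0015], "roll": 0.035}, {"dp": [0.0239, -0.0007, 0.0015], "roll": 0.035}, {"dp": [0.0239, -0.0015, 0.0015], "roll": 0.035}, {"dp": [0.0238, -0.0024, 0.0015], "roll": 0.035}, {"dp": [0.0237, -0.0032, 0.0015], "roll": 0.035}, {"dp": [0.0236, -0.004, 0.0015], "roll": 0.035}, {"dp": [0.0234, -0.0049, 0.0015], "roll": 0.035}, {"dp": [0.0233, -0.0057, 0.0015], "roll": 0.035}, {"dp": [0.023, -0.0065, 0.0015], "roll": 0.035}]}}

```text
time_s: 8.63
tcp_pos: [0.5333, -0.047, 0.1145]
tcp_rot: [-3.141, 0.0, 1.443]
wrist_force: [0.7, -0.3, 0.5]
gripper_width: 0.0621
```

Request:
{"api": "play_rows", "payload": {"series": [{"dp": [0, 0, 0.01], "roll": 0}, {"dp": [0, 0, 0.01], "roll": 0}, {"dp": [0, 0, 0.01], "roll": 0}, {"dp": [0, 0, 0], "roll": 0}, {"dp": [0, 0, 0], "roll": 0}, {"dp": [0, 0, 0], "roll": 0}, {"dp": [0, 0, 0], "roll": 0}, {"dp": [0, 0, 0], "roll": 0}, {"dp": [0, 0, 0], "roll": 0}, {"dp": [0, 0, 0], "roll": 0}]}}

```text
time_s: 9.47
tcp_pos: [0.5341, -0.0481, 0.085]
tcp_rot: [3.141, -0.0, 1.445]
wrist_force: [0.8, -0.2, -1.0]
gripper_width: 0.0618
```

```bash
python3 - <<'E'
from h import *
go(.5356,-.0487,.022,1.442,1)
E
```

```text
t 9.47 world d [ 0.0015 -0.0006 -0.063 ] roll total 0.003 q7 0.35
[-0.0004, 0.0015, 0.063] 0.0027
```

Request:
{"api": "play_rows", "payload": {"series": [{"dp": [0, 0.0015, 0], "roll": 0}, {"dp": [0, 0, 0.01], "roll": 0.003}, {"dp": [0, 0, 0.012], "roll": 0}, {"dp": [0, 0, 0.012], "roll": 0}, {"dp": [0, 0, 0.012], "roll": 0}, {"dp": [0, 0, 0.01], "roll": 0}, {"dp": [0, 0, 0.005], "roll": 0}, {"dp": [0, 0, 0.002], "roll": 0}, {"dp": [0, 0, 0], "roll": 0}, {"dp": [0, 0, 0], "roll": 0}]}}

```text
time_s: 10.3
tcp_pos: [0.5357, -0.0484, 0.0221]
tcp_rot: [3.141, 0.0, 1.442]
wrist_force: [-0.4, -0.1, -0.2]
gripper_width: 0.0618
```

Request:
{"api": "play_rows", "payload": {"series": [{"dp": [0, 0, 0], "roll": 0}, {"dp": [0, 0, 0], "roll": 0}, {"dp": [0, 0, 0], "roll": 0}, {"dp": [0, 0, 0], "roll": 0}, {"dp": [0, 0, 0], "roll": 0}, {"dp": [0, 0, 0], "roll": 0}, {"dp": [0, 0, 0], "roll": 0}, {"dp": [0, 0, 0], "roll": 0}, {"dp": [0, 0, 0], "roll": 0}, {"dp": [0, 0, 0], "roll": 0}], "grip": 0.02}}

```text
time_s: 11.13
tcp_pos: [0.5359, -0.0483, 0.0225]
tcp_rot: [3.141, -0.0, 1.442]
wrist_force: [-2.1, 0.4, 5.2]
gripper_width: 0.0431
```

```bash
python3 - <<'E'
from h import *
s=telemetry.sense();print(s["tcp_pos"],s["wrist_force"])
go(.6721,.0102,.12,1.71,8)
E
```

```text
[ 0.53587546 -0.04828742  0.02246768] [-2.06267212  0.42945549  5.19719823]
t 11.13 world d [0.1362 0.0585 0.0975] roll total -0.268 q7 0.42
[0.0094, 0.0159, -0.0122] -0.0335
[0.0089, 0.0163, -0.0122] -0.0335
[0.0084, 0.0165, -0.0122] -0.0335
[0.0078, 0.0168, -0.0122] -0.0335
[0.0072, 0.0171, -0.0122] -0.0335
[0.0066, 0.0173, -0.0122] -0.0335
[0.0061, 0.0175, -0.0122] -0.0335
[0.0055, 0.0177, -0.0122] -0.0335
```

Request:
{"api": "play_rows", "payload": {"series": [{"dp": [0, 0, -0.01], "roll": 0}, {"dp": [0, 0, -0.02], "roll": 0}, {"dp": [0, 0, -0.02], "roll": 0}, {"dp": [0, 0, -0.02], "roll": 0}, {"dp": [0.0094, 0.0159, -0.003], "roll": -0.0335}, {"dp": [0.0089, 0.0163, -0.003], "roll": -0.0335}, {"dp": [0.0084, 0.0165, -0.003], "roll": -0.0335}, {"dp": [0.0078, 0.0168, -0.003], "roll": -0.0335}, {"dp": [0.0072, 0.0171, -0.003], "roll": -0.0335}, {"dp": [0.0066, 0.0173, -0.003], "roll": -0.0335}]}}

```text
time_s: 11.97
tcp_pos: [0.6384, -0.004, 0.111]
tcp_rot: [3.141, 0.0, 1.645]
wrist_force: [-0.9, -0.4, -1.3]
gripper_width: 0.0429
```

Request:
{"api": "play_rows", "payload": {"series": [{"dp": [0.0061, 0.0175, 0], "roll": -0.0335}, {"dp": [0.0055, 0.0177, 0], "roll": -0.0335}, {"dp": [0, 0, 0], "roll": 0}, {"dp": [0, 0, 0], "roll": 0}, {"dp": [0, 0, 0], "roll": 0}, {"dp": [0, 0, 0], "roll": 0}, {"dp": [0, 0, 0], "roll": 0}, {"dp": [0, 0, 0], "roll": 0}, {"dp": [0, 0, 0], "roll": 0}, {"dp": [0, 0, 0], "roll": 0}]}}

```text
time_s: 12.8
tcp_pos: [0.6716, 0.0102, 0.1099]
tcp_rot: [3.142, 0.0, 1.71]
wrist_force: [-0.6, 0.4, -1.2]
gripper_width: 0.0433
```

```bash
python3 - <<'E'
from h import *
p=camera_params("wrist");s=telemetry.sense();im=camera("wrist")
cv2.imwrite("pics/w4.png",im[:,:,::-1]);print(s["tcp_pos"],s["tcp_rot"],s["q"].round(2),s["gripper_width"]);np.save("w4.npy",p)
go(.6721,.0102,.011,1.71,1)
E
```

```text
[0.6716131  0.01016024 0.10989112] [3.14157166e+00 2.91823187e-05 1.70966509e+00] [-0.48  0.71  0.63  1.6  -0.47  0.99  0.43] 0.043331625337407115
t 12.85 world d [ 0.0005  0.     -0.0989] roll total -0.0 q7 0.43
[-0.0, 0.0005, 0.0989] -0.0003
```

View pics/w4.png

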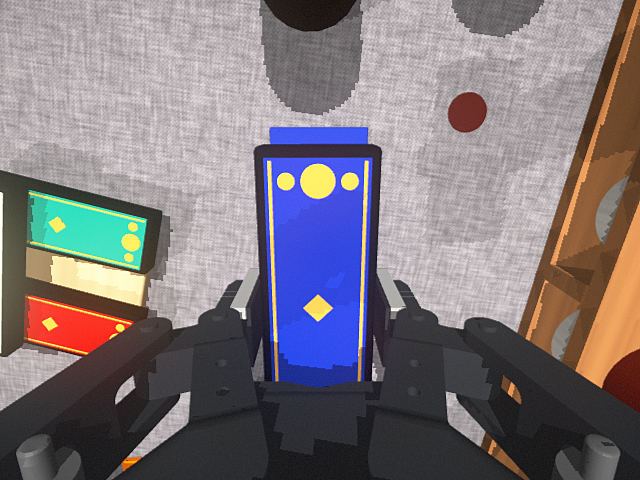

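Request:
{"api": "play_rows", "payload": {"series": [{"dp": [0, 0, 0.015], "roll": 0}, {"dp": [0, 0, 0.02], "roll": 0}, {"dp": [0, 0, 0.02], "roll": 0}, {"dp": [0, 0, 0.02], "roll": 0}, {"dp": [0, 0, 0.012], "roll": 0}, {"dp": [0, 0, 0.006], "roll": 0}, {"dp": [0, 0, 0.003], "roll": 0}, {"dp": [0, 0, 0.002], "roll": 0}, {"dp": [0, 0, 0], "roll": 0}, {"dp": [0, 0, 0], "roll": 0}]}}

```text
time_s: 13.68
tcp_pos: [0.6722, 0.0102, 0.0126]
tcp_rot: [3.14, 0.0, 1.71]
wrist_force: [-0.3, 0.5, -0.9]
gripper_width: 0.043
```

```bash
python3 - <<'E'
from h import *
s=telemetry.sense();print(s["tcp_pos"],s["tcp_rot"],s["wrist_force"])
p=np.load("w4.npy",allow_pickle=True).item()
print("panel centre",back((318,308),.1295,p))
e=back((319,127),.005,p);d=np.array([np.cos(1.71),np.sin(1.71)]);print("stand c",e-.065*d)
E
```

```text
[0.67218294 0.01020483 0.01261518] [3.14046473e+00 1.16854628e-04 1.70984454e+00] [-0.30199991  0.46114968 -0.890528  ]
panel centre [0.67254683 0.01092085]
stand c [0.67318514 0.01225185]
```

Request:
{"api": "play_rows", "payload": {"series": [{"dp": [0, 0, 0.0015], "roll": 0}, {"dp": [0, 0, 0], "roll": 0}, {"dp": [0, 0, 0], "roll": 0}, {"dp": [0, 0, 0], "roll": 0}, {"dp": [0, 0, 0], "roll": 0}, {"dp": [0, 0, 0], "roll": 0}, {"dp": [0, 0, 0], "roll": 0}, {"dp": [0, 0, 0], "roll": 0}, {"dp": [0, 0, 0], "roll": 0}, {"dp": [0, 0, 0], "roll": 0}], "grip": 0.062}}

```text
time_s: 14.52
tcp_pos: [0.6717, 0.0102, 0.0103]
tcp_rot: [-3.142, 0.0, 1.71]
wrist_force: [0.7, -0.3, 0.1]
gripper_width: 0.062
```

```bash
python3 - <<'E'
from h import *
s=telemetry.sense();print(s["tcp_pos"],s["tcp_rot"],s["wrist_force"],s["gripper_width"])
go(.459,-.042,.08,1.475,9)
E
```

```text
[0.67171314 0.01019675 0.01029778] [-3.14157318e+00  5.49576356e-05  1.70979356e+00] [ 0.65826498 -0.29349106  0.0521648 ] 0.062023741185418715
t 14.52 world d [-0.2127 -0.0522  0.0697] roll total 0.235 q7 0.49
[-0.0025, -0.0242, -0.0077] 0.0261
[-0.0031, -0.0241, -0.0077] 0.0261
[-0.0037, -0.024, -0.0077] 0.0261
[-0.0044, -0.0239, -0.0077] 0.0261
[-0.005, -0.0238, -0.0077] 0.0261
[-0.0056, -0.0237, -0.0077] 0.0261
[-0.0062, -0.0235, -0.0077] 0.0261
[-0.0068, -0.0234, -0.0077] 0.0261
[-0.0074, -0.0232, -0.0077] 0.0261
```

Request:
{"api": "play_rows", "payload": {"series": [{"dp": [0, 0, -0.01], "roll": 0}, {"dp": [0, 0, -0.02], "roll": 0}, {"dp": [0, 0, -0.02], "roll": 0}, {"dp": [0, 0, -0.02], "roll": 0}, {"dp": [0, 0, -0.01], "roll": 0}, {"dp": [-0.0025, -0.0242, 0], "roll": 0.026}, {"dp": [-0.0031, -0.0241, 0], "roll": 0.026}, {"dp": [-0.0037, -0.024, 0], "roll": 0.026}, {"dp": [-0.0044, -0.0239, 0], "roll": 0.026}, {"dp": [-0.005, -0.0238, 0], "roll": 0.026}]}}

```text
time_s: 15.35
tcp_pos: [0.5524, -0.0191, 0.0904]
tcp_rot: [3.142, -0.0, 1.579]
wrist_force: [0.8, -0.8, 0.3]
gripper_width: 0.0623
```

Request:
{"api": "play_rows", "payload": {"series": [{"dp": [-0.0056, -0.0237, 0], "roll": 0.026}, {"dp": [-0.0062, -0.0235, 0], "roll": 0.026}, {"dp": [-0.0068, -0.0234, 0], "roll": 0.026}, {"dp": [-0.0074, -0.0232, 0], "roll": 0.026}, {"dp": [0, 0, 0], "roll": 0}, {"dp": [0, 0, 0], "roll": 0}, {"dp": [0, 0, 0], "roll": 0}, {"dp": [0, 0, 0], "roll": 0}, {"dp": [0, 0, 0], "roll": 0}, {"dp": [0, 0, 0], "roll": 0}]}}

```text
time_s: 16.18
tcp_pos: [0.4595, -0.0421, 0.0903]
tcp_rot: [3.142, 0.0, 1.476]
wrist_force: [0.0, 0.9, 0.0]
gripper_width: 0.0626
```

```bash
python3 - <<'E'
from h import *
a=camera("top");cv2.imwrite("pics/top2.png",cv2.resize(a[150:300,270:410,::-1],None,fx=4,fy=4,interpolation=cv2.INTER_CUBIC))
go(.459,-.042,.022,1.475,1)
E
```

```text
t 16.23 world d [-0.0004  0.0001 -0.0682] roll total 0.001 q7 0.35
[0.0, -0.0004, 0.0682] 0.001
```

View pics/top2.png

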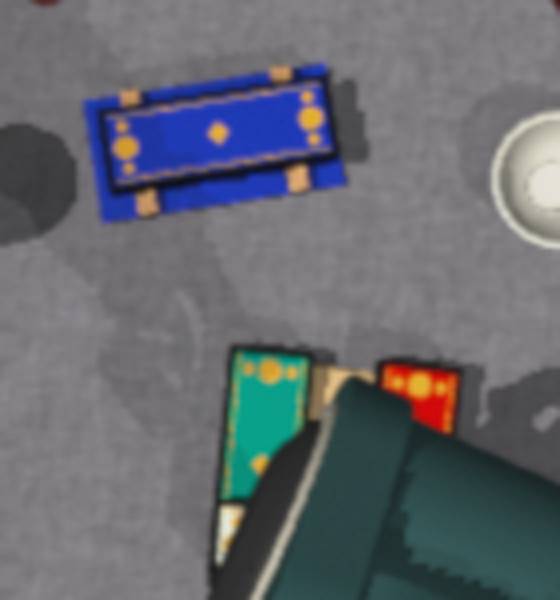

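Request:
{"api": "play_rows", "payload": {"series": [{"dp": [0, 0, 0.012], "roll": 0}, {"dp": [0, 0, 0.012], "roll": 0}, {"dp": [0, 0, 0.012], "roll": 0}, {"dp": [0, 0, 0.012], "roll": 0}, {"dp": [0, 0, 0.01], "roll": 0}, {"dp": [0, 0, 0.006], "roll": 0}, {"dp": [0, 0, 0.003], "roll": 0}, {"dp": [0, 0, 0.001], "roll": 0}, {"dp": [0, 0, 0], "roll": 0}, {"dp": [0, 0, 0], "roll": 0}]}}

```text
time_s: 17.07
tcp_pos: [0.4594, -0.0421, 0.0227]
tcp_rot: [3.141, -0.0, 1.476]
wrist_force: [0.6, -0.9, 0.2]
gripper_width: 0.0621
```

Request:
{"api": "play_rows", "payload": {"series": [{"dp": [0, 0, 0], "roll": 0}, {"dp": [0, 0, 0], "roll": 0}, {"dp": [0, 0, 0], "roll": 0}, {"dp": [0, 0, 0], "roll": 0}, {"dp": [0, 0, 0], "roll": 0}, {"dp": [0, 0, 0], "roll": 0}, {"dp": [0, 0, 0], "roll": 0}, {"dp": [0, 0, 0], "roll": 0}, {"dp": [0, 0, 0], "roll": 0}, {"dp": [0, 0, 0], "roll": 0}], "grip": 0.02}}

```text
time_s: 17.9
tcp_pos: [0.4594, -0.042, 0.0228]
tcp_rot: [3.141, -0.0, 1.476]
wrist_force: [-1.7, 0.6, 9.6]
gripper_width: 0.0432
```

```bash
python3 - <<'E'
from h import *
s=telemetry.sense();print(s["tcp_pos"],s["wrist_force"])
go(.5678,.2791,.10,1.662,13)
E
```

```text
[ 0.45935744 -0.04200415  0.02282156] [-1.72310105  0.64266087  9.64716271]
t 17.9 world d [0.1084 0.3211 0.0772] roll total -0.186 q7 0.47
[0.0254, 0.006, -0.0059] -0.0143
[0.0253, 0.0063, -0.0059] -0.0143
[0.0252, 0.0067, -0.0059] -0.0143
[0.0251, 0.007, -0.0059] -0.0143
[0.025, 0.0074, -0.0059] -0.0143
[0.0249, 0.0078, -0.0059] -0.0143
[0.0248, 0.0081, -0.0059] -0.0143
[0.0247, 0.0085, -0.0059] -0.0143
[0.0245, 0.0088, -0.0059] -0.0143
[0.0244, 0.0092, -0.0059] -0.0143
[0.0243, 0.0095, -0.0059] -0.0143
[0.0241, 0.0099, -0.0059] -0.0143
[0.024, 0.0102, -0.0059] -0.0143
```

Request:
{"api": "play_rows", "payload": {"series": [{"dp": [0, 0, -0.01], "roll": 0}, {"dp": [0, 0, -0.02], "roll": 0}, {"dp": [0, 0, -0.02], "roll": 0}, {"dp": [0, 0, -0.02], "roll": 0}, {"dp": [0, 0, -0.02], "roll": 0}, {"dp": [0.0254, 0.006, -0.004], "roll": -0.0143}, {"dp": [0.0253, 0.0063, -0.004], "roll": -0.0143}, {"dp": [0.0252, 0.0067, -0.004], "roll": -0.0143}, {"dp": [0.0251, 0.007, 0], "roll": -0.0143}, {"dp": [0.025, 0.0074, 0], "roll": -0.0143}]}}

```text
time_s: 18.73
tcp_pos: [0.5011, 0.0828, 0.1254]
tcp_rot: [3.141, -0.0, 1.548]
wrist_force: [0.2, -0.7, -0.3]
gripper_width: 0.0433
```

Request:
{"api": "play_rows", "payload": {"series": [{"dp": [0.0249, 0.0078, 0], "roll": -0.0143}, {"dp": [0.0248, 0.0081, 0], "roll": -0.0143}, {"dp": [0.0247, 0.0085, 0], "roll": -0.0143}, {"dp": [0.0245, 0.0088, 0], "roll": -0.0143}, {"dp": [0.0244, 0.0092, 0], "roll": -0.0143}, {"dp": [0.0243, 0.0095, 0], "roll": -0.0143}, {"dp": [0.0241, 0.0099, 0], "roll": -0.0143}, {"dp": [0.024, 0.0102, 0], "roll": -0.0143}, {"dp": [0, 0, 0], "roll": 0}, {"dp": [0, 0, 0], "roll": 0}]}}

```text
time_s: 19.57
tcp_pos: [0.5675, 0.2802, 0.1247]
tcp_rot: [3.141, 0.001, 1.664]
wrist_force: [0.3, -0.7, -0.6]
gripper_width: 0.0429
```

Request:
{"api": "play_rows", "payload": {"series": [{"dp": [0, 0, 0.01], "roll": 0}, {"dp": [0, 0, 0.01], "roll": 0}, {"dp": [0, 0, 0.004], "roll": 0}, {"dp": [0, 0, 0], "roll": 0}, {"dp": [0, 0, 0], "roll": 0}, {"dp": [0, 0, 0], "roll": 0}, {"dp": [0, 0, 0], "roll": 0}, {"dp": [0, 0, 0], "roll": 0}, {"dp": [0, 0, 0], "roll": 0}, {"dp": [0, 0, 0], "roll": 0}]}}

```text
time_s: 20.4
tcp_pos: [0.5677, 0.2791, 0.1004]
tcp_rot: [3.141, -0.0, 1.662]
wrist_force: [-0.5, -0.1, -1.0]
gripper_width: 0.0431
```

```bash
python3 - <<'E'
from h import *
p=camera_params("wrist");s=telemetry.sense();im=camera("wrist")
cv2.imwrite("pics/w5.png",im[:,:,::-1]);print(s["tcp_pos"],s["tcp_rot"],s["q"].round(2),s["gripper_width"]);np.save("w5.npy",p)
go(.5678,.2791,.0115,1.662,1)
E
```

```text
[0.56771031 0.27914236 0.1004336 ] [ 3.14139456e+00 -4.34447279e-05  1.66171826e+00] [-0.96  0.66  0.63  1.71 -0.47  0.92 -0.04] 0.043142701118985625
t 20.45 world d [ 0.0001 -0.     -0.0889] roll total -0.0 q7 -0.04
[-0.0001, 0.0001, 0.0889] -0.0002
```

View pics/w5.png

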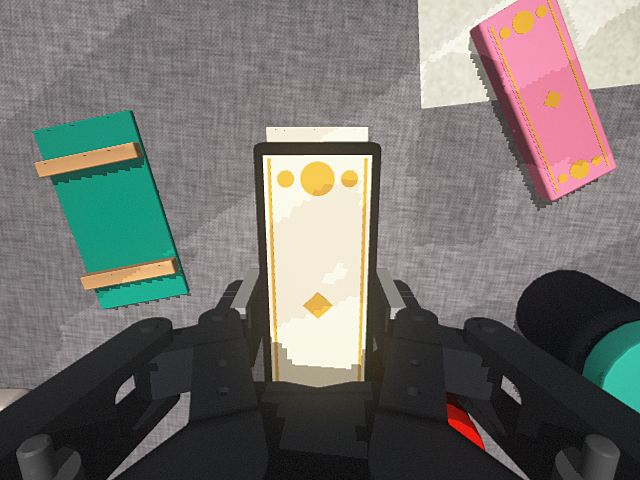

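Request:
{"api": "play_rows", "payload": {"series": [{"dp": [0, 0, 0.015], "roll": 0}, {"dp": [0, 0, 0.02], "roll": 0}, {"dp": [0, 0, 0.02], "roll": 0}, {"dp": [0, 0, 0.015], "roll": 0}, {"dp": [0, 0, 0.01], "roll": 0}, {"dp": [0, 0, 0.005], "roll": 0}, {"dp": [0, 0, 0.003], "roll": 0}, {"dp": [0, 0, 0.001], "roll": 0}, {"dp": [0, 0, 0], "roll": 0}, {"dp": [0, 0, 0], "roll": 0}]}}

```text
time_s: 21.28
tcp_pos: [0.568, 0.2793, 0.012]
tcp_rot: [3.141, -0.0, 1.662]
wrist_force: [0.5, 0.1, -0.7]
gripper_width: 0.0431
```

```bash
python3 - <<'E'
from h import *
s=telemetry.sense();print(s["tcp_pos"],s["tcp_rot"],s["wrist_force"])
p=np.load("w5.npy",allow_pickle=True).item()
print("panel centre",back((317,305),.1196,p))
e=back((317,127),.005,p);d=np.array([np.cos(1.662),np.sin(1.662)]);print("stand c",e-.065*d)
E
```

```text
[0.56800848 0.27930824 0.01198424] [ 3.14071352e+00 -3.82081792e-04  1.66179556e+00] [ 0.53282857  0.08011897 -0.72573114]
panel centre [0.5681947 0.280906 ]
stand c [0.56807607 0.28107699]
```

Request:
{"api": "play_rows", "payload": {"series": [{"dp": [0, 0, 0.001], "roll": 0}, {"dp": [0, 0, 0], "roll": 0}, {"dp": [0, 0, 0], "roll": 0}, {"dp": [0, 0, 0], "roll": 0}, {"dp": [0, 0, 0], "roll": 0}, {"dp": [0, 0, -0.01], "roll": 0}, {"dp": [0, 0, -0.02], "roll": 0}, {"dp": [0, 0, -0.03], "roll": 0}, {"dp": [0, 0, -0.03], "roll": 0}, {"dp": [0, 0, -0.02], "roll": 0}], "grip": 0.062}}

```text
time_s: 22.12
tcp_pos: [0.5684, 0.279, 0.1237]
tcp_rot: [3.139, -0.001, 1.661]
wrist_force: [1.1, -0.7, 0.8]
gripper_width: 0.062
```

```bash
python3 - <<'E'
from h import *
cv2.imwrite("pics/w6.png",camera("wrist")[:,:,::-1])
cv2.imwrite("pics/top3.png",camera("top")[:,:,::-1])
go(.494,-.083,.125,3.023,16)
E
```

```text
t 22.22 world d [-0.0753 -0.3626  0.0004] roll total -1.361 q7 -0.05
[-0.0221, -0.0067, -0.0] -0.0851
[-0.0215, -0.0086, -0.0] -0.0851
[-0.0207, -0.0104, -0.0] -0.0851
[-0.0197, -0.0121, -0.0] -0.0851
[-0.0186, -0.0137, -0.0] -0.0851
[-0.0174, -0.0153, -0.0] -0.0851
[-0.016, -0.0167, -0.0] -0.0851
[-0.0145, -0.018, -0.0] -0.0851
[-0.013, -0.0192, -0.0] -0.0851
[-0.0113, -0.0202, -0.0] -0.0851
[-0.0095, -0.0211, -0.0] -0.0851
[-0.0077, -0.0218, -0.0] -0.0851
[-0.0058, -0.0224, -0.0] -0.0851
[-0.0039, -0.0228, -0.0] -0.0851
[-0.0019, -0.0231, -0.0] -0.0851
[0.0, -0.0231, -0.0] -0.0851
```

View pics/w6.png

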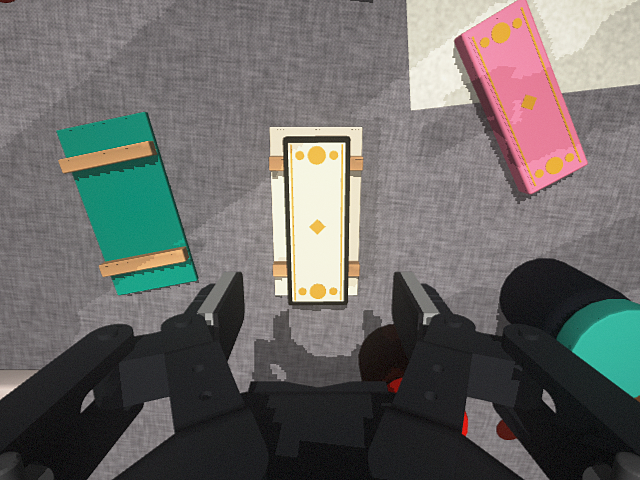

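Request:
{"api": "play_rows", "payload": {"series": [{"dp": [-0.0221, -0.0067, 0], "roll": -0.085}, {"dp": [-0.0215, -0.0086, 0], "roll": -0.085}, {"dp": [-0.0207, -0.0104, 0], "roll": -0.085}, {"dp": [-0.0197, -0.0121, 0], "roll": -0.085}, {"dp": [-0.0186, -0.0137, 0], "roll": -0.085}, {"dp": [-0.0174, -0.0153, 0], "roll": -0.085}, {"dp": [-0.016, -0.0167, 0], "roll": -0.085}, {"dp": [-0.0145, -0.018, 0], "roll": -0.085}, {"dp": [-0.013, -0.0192, 0], "roll": -0.085}, {"dp": [-0.0113, -0.0202, 0], "roll": -0.085}]}}

```text
time_s: 23.05
tcp_pos: [0.52, 0.0514, 0.1204]
tcp_rot: [-3.141, -0.0, 2.516]
wrist_force: [0.3, -0.8, -0.4]
gripper_width: 0.062
```

Request:
{"api": "play_rows", "payload": {"series": [{"dp": [-0.0095, -0.0211, 0], "roll": -0.085}, {"dp": [-0.0077, -0.0218, 0], "roll": -0.085}, {"dp": [-0.0058, -0.0224, 0], "roll": -0.085}, {"dp": [-0.0039, -0.0228, 0], "roll": -0.085}, {"dp": [-0.0019, -0.0231, 0], "roll": -0.085}, {"dp": [0, -0.0231, 0], "roll": -0.085}, {"dp": [0, 0, 0], "roll": 0}, {"dp": [0, 0, 0], "roll": 0}, {"dp": [0, 0, 0], "roll": 0}, {"dp": [0, 0, 0], "roll": 0}]}}

```text
time_s: 23.88
tcp_pos: [0.4923, -0.0824, 0.1203]
tcp_rot: [3.141, -0.0, 3.022]
wrist_force: [-0.1, 0.8, 0.4]
gripper_width: 0.0617
```

```bash
python3 - <<'E'
from h import *
p=camera_params("wrist");s=telemetry.sense();im=camera("wrist")
cv2.imwrite("pics/w7.png",im[:,:,::-1]);print(s["tcp_pos"],s["tcp_rot"],s["q"].round(2),s["gripper_width"]);np.save("w7.npy",p)
go(.494,-.083,.012,3.023,1)
E
```

```text
[ 0.49231487 -0.08237304  0.12030732] [ 3.14145702e+00 -7.95137826e-05  3.02187735e+00] [-0.26  0.37  0.43  2.03 -0.21  0.79  1.75] 0.061748051993955826
t 23.93 world d [ 0.0017 -0.0007 -0.1083] roll total -0.001 q7 1.75
[-0.0017, -0.0004, 0.1083] -0.0007
```

View pics/w7.png

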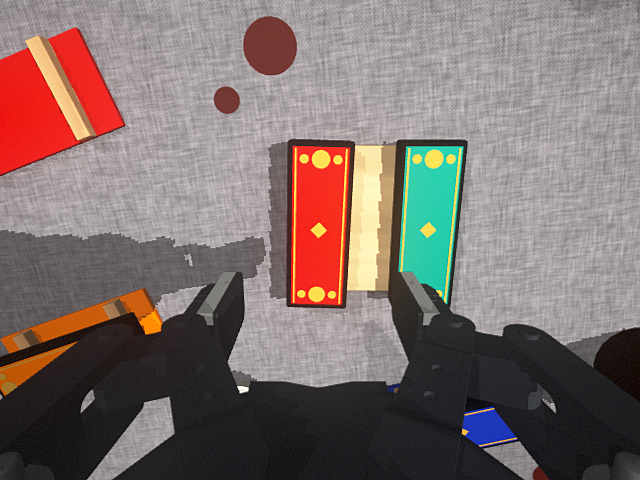

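```bash
python3 - <<'E'
from h import *
p=np.load("w7.npy",allow_pickle=True).item()
a,b=back((321,159),.026,p),back((316,294.5),.026,p);print((a+b)/2,np.arctan2(*(a-b)[::-1])%np.pi,np.linalg.norm(a-b),back((318,230),.026,p))
print("teal",back((428,230),.026,p),np.arctan2(*(back((434,159),.026,p)-back((428,230),.026,p))[::-1])%np.pi)
go(.4945,-.0835,.0125,3.015,1)
E
```

```text
[ 0.49438955 -0.08214431] 2.987188063307734 0.09623545198398262 [ 0.49420571 -0.08237884]
teal [ 0.50315977 -0.00762737] 3.021233971746877
t 23.93 world d [ 0.0022 -0.0012 -0.1078] roll total 0.007 q7 1.75
[-0.0023, -0.0009, 0.1078] 0.0073
```

Request:
{"api": "play_rows", "payload": {"series": [{"dp": [-0.002, 0, 0.01], "roll": 0.01}, {"dp": [0, 0, 0.018], "roll": 0}, {"dp": [0, 0, 0.018], "roll": 0}, {"dp": [0, 0, 0.018], "roll": 0}, {"dp": [0, 0, 0.016], "roll": 0}, {"dp": [0, 0, 0.012], "roll": 0}, {"dp": [0, 0, 0.008], "roll": 0}, {"dp": [0, 0, 0.004], "roll": 0}, {"dp": [0, 0, 0.003], "roll": 0}, {"dp": [0, 0, 0], "roll": 0}]}}

```text
time_s: 24.77
tcp_pos: [0.4942, -0.0835, 0.0132]
tcp_rot: [-3.141, 0.0, 3.012]
wrist_force: [0.1, -0.2, 0.5]
gripper_width: 0.0621
```

Request:
{"api": "play_rows", "payload": {"series": [{"dp": [0, 0, 0.001], "roll": 0}, {"dp": [0, 0, 0], "roll": 0}, {"dp": [0, 0, 0], "roll": 0}, {"dp": [0, 0, 0], "roll": 0}, {"dp": [0, 0, 0], "roll": 0}, {"dp": [0, 0, 0], "roll": 0}, {"dp": [0, 0, 0], "roll": 0}, {"dp": [0, 0, 0], "roll": 0}, {"dp": [0, 0, 0], "roll": 0}, {"dp": [0, 0, 0], "roll": 0}], "grip": 0.02}}

```text
time_s: 25.6
tcp_pos: [0.4945, -0.0836, 0.0129]
tcp_rot: [3.141, 0.001, 3.012]
wrist_force: [-1.8, 0.1, 7.6]
gripper_width: 0.043
```

```bash
python3 - <<'E'
from h import *
s=telemetry.sense();print(s["tcp_pos"],s["tcp_rot"],s["wrist_force"])
go(.3925,-.2806,.10,1.805,16)
E
```

```text
[ 0.49454735 -0.08355574  0.01290151] [3.14146751e+00 1.03888884e-03 3.01170333e+00] [-1.79625934  0.08752048  7.5975491 ]
t 25.6 world d [-0.102  -0.197   0.0871] roll total 1.207 q7 1.84
[0.0047, -0.013, -0.0054] 0.0754
[0.0037, -0.0134, -0.0054] 0.0754
[0.0027, -0.0136, -0.0054] 0.0754
[0.0017, -0.0138, -0.0054] 0.0754
[0.0006, -0.0139, -0.0054] 0.0754
[-0.0004, -0.0139, -0.0054] 0.0754
[-0.0014, -0.0138, -0.0054] 0.0754
[-0.0025, -0.0136, -0.0054] 0.0754
[-0.0035, -0.0134, -0.0054] 0.0754
[-0.0045, -0.0131, -0.0054] 0.0754
[-0.0055, -0.0127, -0.0054] 0.0754
[-0.0064, -0.0123, -0.0054] 0.0754
[-0.0073, -0.0118, -0.0054] 0.0754
[-0.0082, -0.0112, -0.0054] 0.0754
[-0.009, -0.0105, -0.0054] 0.0754
[-0.0098, -0.0098, -0.0054] 0.0754
```

Request:
{"api": "play_rows", "payload": {"series": [{"dp": [0, 0, -0.01], "roll": 0}, {"dp": [0, 0, -0.02], "roll": 0}, {"dp": [0, 0, -0.025], "roll": 0}, {"dp": [0, 0, -0.025], "roll": 0}, {"dp": [0.0047, -0.013, -0.01], "roll": 0.0754}, {"dp": [0.0037, -0.0134, 0], "roll": 0.0754}, {"dp": [0.0027, -0.0136, 0], "roll": 0.0754}, {"dp": [0.0017, -0.0138, 0], "roll": 0.0754}, {"dp": [0.0006, -0.0139, 0], "roll": 0.0754}, {"dp": [-0.0004, -0.0139, 0], "roll": 0.0754}]}}

```text
time_s: 26.43
tcp_pos: [0.4556, -0.158, 0.1031]
tcp_rot: [3.141, 0.0, 2.556]
wrist_force: [1.0, 0.9, -0.1]
gripper_width: 0.0429
```

Request:
{"api": "play_rows", "payload": {"series": [{"dp": [-0.0014, -0.0138, 0], "roll": 0.0754}, {"dp": [-0.0025, -0.0136, 0], "roll": 0.0754}, {"dp": [-0.0035, -0.0134, 0], "roll": 0.0754}, {"dp": [-0.0045, -0.0131, 0], "roll": 0.0754}, {"dp": [-0.0055, -0.0127, 0], "roll": 0.0754}, {"dp": [-0.0064, -0.0123, 0], "roll": 0.0754}, {"dp": [-0.0073, -0.0118, 0], "roll": 0.0754}, {"dp": [-0.0082, -0.0112, 0], "roll": 0.0754}, {"dp": [-0.009, -0.0105, 0], "roll": 0.0754}, {"dp": [-0.0098, -0.0098, 0], "roll": 0.0754}]}}

```text
time_s: 27.27
tcp_pos: [0.3919, -0.281, 0.103]
tcp_rot: [3.141, -0.0, 1.802]
wrist_force: [-0.1, -0.0, 0.2]
gripper_width: 0.043
```

Request:
{"api": "play_rows", "payload": {"series": [{"dp": [0, 0, 0], "roll": 0}, {"dp": [0, 0, 0], "roll": 0}, {"dp": [0, 0, 0], "roll": 0}, {"dp": [0, 0, 0], "roll": 0}, {"dp": [0, 0, 0], "roll": 0}, {"dp": [0, 0, 0], "roll": 0}, {"dp": [0, 0, 0], "roll": 0}, {"dp": [0, 0, 0], "roll": 0}, {"dp": [0, 0, 0], "roll": 0}, {"dp": [0, 0, 0], "roll": 0}]}}

```text
time_s: 28.1
tcp_pos: [0.3922, -0.2806, 0.1023]
tcp_rot: [-3.142, 0.0, 1.805]
wrist_force: [-0.1, 0.0, -1.7]
gripper_width: 0.0432
```

```bash
python3 - <<'E'
from h import *
p=camera_params("wrist");s=telemetry.sense();im=camera("wrist")
cv2.imwrite("pics/w8.png",im[:,:,::-1]);print(s["tcp_pos"],s["tcp_rot"],s["q"].round(2),s["gripper_width"]);np.save("w8.npy",p)
go(.3925,-.2806,.0175,1.805,1)
E
```

```text
[ 0.3921945  -0.28058463  0.10231671] [-3.14152229e+00  5.45151593e-05  1.80537330e+00] [-0.07  0.44  0.76  2.09 -0.44  0.77  1.2 ] 0.04319618464798091
t 28.15 world d [ 0.0003 -0.     -0.0848] roll total 0.0 q7 1.2
[-0.0001, 0.0003, 0.0848] 0.0003
```

View pics/w8.png

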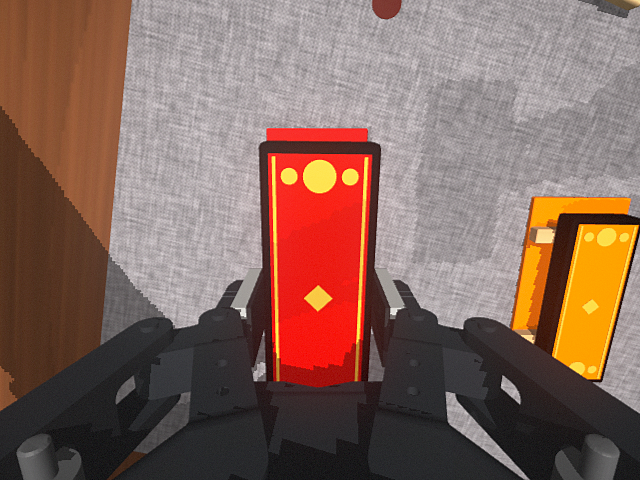

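Request:
{"api": "play_rows", "payload": {"series": [{"dp": [0, 0, 0.015], "roll": 0}, {"dp": [0, 0, 0.02], "roll": 0}, {"dp": [0, 0, 0.02], "roll": 0}, {"dp": [0, 0, 0.012], "roll": 0}, {"dp": [0, 0, 0.008], "roll": 0}, {"dp": [0, 0, 0.005], "roll": 0}, {"dp": [0, 0, 0.003], "roll": 0}, {"dp": [0, 0, 0.001], "roll": 0}, {"dp": [0, 0, 0], "roll": 0}, {"dp": [0, 0, 0], "roll": 0}]}}

```text
time_s: 28.98
tcp_pos: [0.3925, -0.2807, 0.0188]
tcp_rot: [3.141, 0.001, 1.805]
wrist_force: [-0.5, -0.5, -0.9]
gripper_width: 0.0426
```

```bash
python3 - <<'E'
from h import *
s=telemetry.sense();print(s["tcp_pos"],s["tcp_rot"],s["wrist_force"])
p=np.load("w8.npy",allow_pickle=True).item()
print("panel centre",back((318,298),.1154,p))
e=back((317,128),.005,p);d=np.array([np.cos(1.805),np.sin(1.805)]);print("stand c",e-.065*d)
E
```

```text
[ 0.39252565 -0.28074049  0.01883399] [3.14093674e+00 5.49664197e-04 1.80539021e+00] [-0.53542289 -0.45781519 -0.94895577]
panel centre [ 0.39287066 -0.27896381]
stand c [ 0.39238048 -0.27938414]
```

Lower 1.5 mm more, release, lift.

Request:
{"api": "play_rows", "payload": {"series": [{"dp": [0, 0, 0.0015], "roll": 0}, {"dp": [0, 0, 0], "roll": 0}, {"dp": [0, 0, 0], "roll": 0}, {"dp": [0, 0, 0], "roll": 0}, {"dp": [0, 0, 0], "roll": 0}, {"dp": [0, 0, 0], "roll": 0}, {"dp": [0, 0, 0], "roll": 0}, {"dp": [0, 0, 0], "roll": 0}, {"dp": [0, 0, 0], "roll": 0}, {"dp": [0, 0, 0], "roll": 0}], "grip": 0.062}}

```text
time_s: 29.82
tcp_pos: [0.3922, -0.2806, 0.0168]
tcp_rot: [-3.142, 0.0, 1.805]
wrist_force: [-0.3, 0.1, 0.2]
gripper_width: 0.062
```

```bash
python3 - <<'E'
from h import *
s=telemetry.sense();print(s["tcp_pos"],s["tcp_rot"],s["wrist_force"],s["gripper_width"])
go(.503,-.008,.1,3.015,15)
E
```

```text
[ 0.39217641 -0.28058986  0.01682799] [-3.14154348e+00  3.72102933e-05  1.80532147e+00] [-0.30162958  0.10340429  0.22604082] 0.06203595930460153
t 29.82 world d [0.1108 0.2726 0.0832] roll total -1.21 q7 1.33
[0.016, 0.0114, -0.0055] -0.0806
[0.015, 0.0127, -0.0055] -0.0806
[0.0139, 0.0138, -0.0055] -0.0806
[0.0128, 0.0149, -0.0055] -0.0806
[0.0115, 0.0159, -0.0055] -0.0806
[0.0102, 0.0168, -0.0055] -0.0806
[0.0088, 0.0175, -0.0055] -0.0806
[0.0074, 0.0182, -0.0055] -0.0806
[0.0059, 0.0187, -0.0055] -0.0806
[0.0044, 0.0191, -0.0055] -0.0806
[0.0028, 0.0194, -0.0055] -0.0806
[0.0012, 0.0196, -0.0055] -0.0806
[-0.0003, 0.0196, -0.0055] -0.0806
[-0.0019, 0.0195, -0.0055] -0.0806
[-0.0035, 0.0193, -0.0055] -0.0806
```

Request:
{"api": "play_rows", "payload": {"series": [{"dp": [0, 0, -0.01], "roll": 0}, {"dp": [0, 0, -0.02], "roll": 0}, {"dp": [0, 0, -0.025], "roll": 0}, {"dp": [0, 0, -0.025], "roll": 0}, {"dp": [0.016, 0.0114, 0], "roll": -0.0806}, {"dp": [0.015, 0.0127, 0], "roll": -0.0806}, {"dp": [0.0139, 0.0138, 0], "roll": -0.0806}, {"dp": [0.0128, 0.0149, 0], "roll": -0.0806}, {"dp": [0.0115, 0.0159, 0], "roll": -0.0806}, {"dp": [0.0102, 0.0168, 0], "roll": -0.0806}]}}

```text
time_s: 30.65
tcp_pos: [0.437, -0.1703, 0.0973]
tcp_rot: [3.141, 0.0, 2.294]
wrist_force: [-0.4, -0.5, -0.3]
gripper_width: 0.0616
```

Request:
{"api": "play_rows", "payload": {"series": [{"dp": [0.0088, 0.0175, 0], "roll": -0.0806}, {"dp": [0.0074, 0.0182, 0], "roll": -0.0806}, {"dp": [0.0059, 0.0187, 0], "roll": -0.0806}, {"dp": [0.0044, 0.0191, 0], "roll": -0.0806}, {"dp": [0.0028, 0.0194, 0], "roll": -0.0806}, {"dp": [0.0012, 0.0196, 0], "roll": -0.0806}, {"dp": [-0.0003, 0.0196, 0], "roll": -0.0806}, {"dp": [-0.0019, 0.0195, 0], "roll": -0.0806}, {"dp": [-0.0035, 0.0193, 0], "roll": -0.0806}, {"dp": [0, 0, 0], "roll": 0}]}}

```text
time_s: 31.48
tcp_pos: [0.5043, -0.004, 0.097]
tcp_rot: [3.141, 0.0, 3.026]
wrist_force: [0.5, 0.8, -0.6]
gripper_width: 0.0619
```

Request:
{"api": "play_rows", "payload": {"series": [{"dp": [0, 0, 0.01], "roll": 0}, {"dp": [0, 0, 0.01], "roll": 0}, {"dp": [0, 0, 0], "roll": 0}, {"dp": [0, 0, 0], "roll": 0}, {"dp": [0, 0, 0], "roll": 0}, {"dp": [0, 0, 0], "roll": 0}, {"dp": [0, 0, 0], "roll": 0}, {"dp": [0, 0, 0], "roll": 0}, {"dp": [0, 0, 0], "roll": 0}, {"dp": [0, 0, 0], "roll": 0}]}}

```text
time_s: 32.32
tcp_pos: [0.5031, -0.008, 0.0769]
tcp_rot: [3.142, 0.0, 3.014]
wrist_force: [-0.5, -0.8, 0.0]
gripper_width: 0.062
```

```bash
python3 - <<'E'
from h import *
s=telemetry.sense();print(s["tcp_pos"],s["tcp_rot"],s["q"].round(2))
go(.503,-.008,.0125,3.015,1)
p=camera_params("wrist");im=camera("wrist");cv2.imwrite("pics/w9.png",im[:,:,::-1]);np.save("w9.npy",p)
h=cv2.cvtColor(im,cv2.COLOR_RGB2HSV);m=cv2.inRange(h,(80,120,80),(95,255,255));m[300:]=0
n,l,st,c=cv2.connectedComponentsWithStats(m);i=1+st[1:,4].argmax();v,u=np.nonzero(l==i)
print(rect(cv2.convexHull(np.c_[u,v].astype(np.float32))[:,0],.026,p))
E
```

```text
[ 0.5031202  -0.00796756  0.07692836] [3.14157951e+00 1.89718824e-04 3.01424432e+00] [-0.37  0.44  0.39  2.05 -0.26  0.7   1.63]
t 32.32 world d [-0.0001 -0.     -0.0644] roll total -0.001 q7 1.63
[0.0001, -0.0, 0.0644] -0.0008
(array([ 0.49112308, -0.00619009], dtype=float32), [np.float32(0.088273734), np.float32(0.037195746)], np.float32(3.0204713))
```

Request:
{"api": "play_rows", "payload": {"series": [{"dp": [0, 0, 0.01], "roll": 0}, {"dp": [0, 0, 0.013], "roll": 0}, {"dp": [0, 0, 0.013], "roll": 0}, {"dp": [0, 0, 0.012], "roll": 0}, {"dp": [0, 0, 0.008], "roll": 0}, {"dp": [0, 0, 0.005], "roll": 0}, {"dp": [0, 0, 0.003], "roll": 0}, {"dp": [0, 0, 0], "roll": 0}, {"dp": [0, 0, 0], "roll": 0}, {"dp": [0, 0, 0], "roll": 0}]}}

```text
time_s: 33.2
tcp_pos: [0.5034, -0.008, 0.0133]
tcp_rot: [3.141, 0.001, 3.014]
wrist_force: [0.6, -0.5, -0.7]
gripper_width: 0.062
```

Request:
{"api": "play_rows", "payload": {"series": [{"dp": [0, 0, 0], "roll": 0}, {"dp": [0, 0, 0], "roll": 0}, {"dp": [0, 0, 0], "roll": 0}, {"dp": [0, 0, 0], "roll": 0}, {"dp": [0, 0, 0], "roll": 0}, {"dp": [0, 0, 0], "roll": 0}, {"dp": [0, 0, 0], "roll": 0}, {"dp": [0, 0, 0], "roll": 0}, {"dp": [0, 0, 0], "roll": 0}, {"dp": [0, 0, 0], "roll": 0}], "grip": 0.02}}

```text
time_s: 34.03
tcp_pos: [0.5034, -0.0079, 0.0134]
tcp_rot: [3.141, 0.001, 3.014]
wrist_force: [-3.0, -0.7, 8.4]
gripper_width: 0.043
```

```bash
python3 - <<'E'
from h import *
s=telemetry.sense();print(s["tcp_pos"],s["tcp_rot"],s["wrist_force"])
go(.429,.271,.10,1.86,16)
E
```

```text
[ 0.50336256 -0.00794399  0.01337515] [3.14135286e+00 7.25654472e-04 3.01439190e+00] [-2.97250026 -0.6888651   8.40382098]
t 34.03 world d [-0.0744  0.2789  0.0866] roll total 1.154 q7 1.69
[0.0068, 0.0167, -0.0054] 0.0721
[0.008, 0.0162, -0.0054] 0.0721
[0.0092, 0.0155, -0.0054] 0.0721
[0.0102, 0.0148, -0.0054] 0.0721
[0.0113, 0.0141, -0.0054] 0.0721
[0.0123, 0.0132, -0.0054] 0.0721
[0.0132, 0.0123, -0.0054] 0.0721
[0.0141, 0.0113, -0.0054] 0.0721
[0.0148, 0.0103, -0.0054] 0.0721
[0.0155, 0.0092, -0.0054] 0.0721
[0.0162, 0.008, -0.0054] 0.0721
[0.0167, 0.0069, -0.0054] 0.0721
[0.0171, 0.0056, -0.0054] 0.0721
[0.0175, 0.0044, -0.0054] 0.0721
[0.0178, 0.0031, -0.0054] 0.0721
[0.018, 0.0018, -0.0054] 0.0721
```

Request:
{"api": "play_rows", "payload": {"series": [{"dp": [0, 0, -0.01], "roll": 0}, {"dp": [0, 0, -0.02], "roll": 0}, {"dp": [0, 0, -0.025], "roll": 0}, {"dp": [0, 0, -0.025], "roll": 0}, {"dp": [0.0068, 0.0167, -0.01], "roll": 0.0721}, {"dp": [0.008, 0.0162, 0], "roll": 0.0721}, {"dp": [0.0092, 0.0155, 0], "roll": 0.0721}, {"dp": [0.0102, 0.0148, 0], "roll": 0.0721}, {"dp": [0.0113, 0.0141, 0], "roll": 0.0721}, {"dp": [0.0123, 0.0132, 0], "roll": 0.0721}]}}

```text
time_s: 34.87
tcp_pos: [0.4749, 0.0974, 0.1036]
tcp_rot: [3.141, 0.0, 2.578]
wrist_force: [-0.2, 0.1, -0.4]
gripper_width: 0.0428
```

Request:
{"api": "play_rows", "payload": {"series": [{"dp": [0.0132, 0.0123, 0], "roll": 0.0721}, {"dp": [0.0141, 0.0113, 0], "roll": 0.0721}, {"dp": [0.0148, 0.0103, 0], "roll": 0.0721}, {"dp": [0.0155, 0.0092, 0], "roll": 0.0721}, {"dp": [0.0162, 0.008, 0], "roll": 0.0721}, {"dp": [0.0167, 0.0069, 0], "roll": 0.0721}, {"dp": [0.0171, 0.0056, 0], "roll": 0.0721}, {"dp": [0.0175, 0.0044, 0], "roll": 0.0721}, {"dp": [0.0178, 0.0031, 0], "roll": 0.0721}, {"dp": [0.018, 0.0018, 0], "roll": 0.0721}]}}

```text
time_s: 35.7
tcp_pos: [0.4282, 0.2719, 0.1036]
tcp_rot: [3.141, -0.001, 1.857]
wrist_force: [0.3, 0.3, -1.2]
gripper_width: 0.0427
```

Request:
{"api": "play_rows", "payload": {"series": [{"dp": [0, 0, 0], "roll": 0}, {"dp": [0, 0, 0], "roll": 0}, {"dp": [0, 0, 0], "roll": 0}, {"dp": [0, 0, 0], "roll": 0}, {"dp": [0, 0, 0], "roll": 0}, {"dp": [0, 0, 0], "roll": 0}, {"dp": [0, 0, 0], "roll": 0}, {"dp": [0, 0, 0], "roll": 0}, {"dp": [0, 0, 0], "roll": 0}, {"dp": [0, 0, 0], "roll": 0}]}}

```text
time_s: 36.53
tcp_pos: [0.4286, 0.2709, 0.1028]
tcp_rot: [-3.142, 0.0, 1.861]
wrist_force: [0.2, -0.9, -1.4]
gripper_width: 0.043
```

```bash
python3 - <<'E'
from h import *
p=camera_params("wrist");s=telemetry.sense();im=camera("wrist")
cv2.imwrite("pics/w10.png",im[:,:,::-1]);print(s["tcp_pos"],s["tcp_rot"],s["q"].round(2),s["gripper_width"]);np.save("w10.npy",p)
go(.429,.271,.0175,1.86,1)
E
```

```text
[0.4286147  0.27086604 0.10279696] [-3.14153065e+00  8.40768060e-05  1.86061061e+00] [-1.14  0.45  0.63  2.03 -0.37  0.78  0.01] 0.04298909265070901
t 36.58 world d [ 0.0004  0.0001 -0.0853] roll total 0.001 q7 0.01
[-0.0, 0.0004, 0.0853] 0.0008
```

View pics/w10.png

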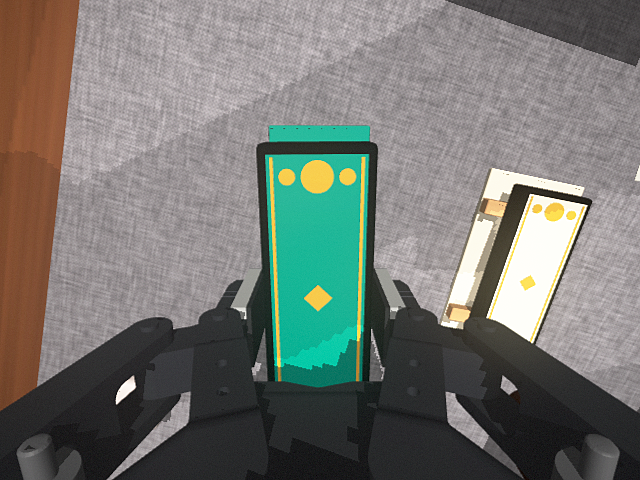

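Request:
{"api": "play_rows", "payload": {"series": [{"dp": [0, 0, 0.015], "roll": 0}, {"dp": [0, 0, 0.02], "roll": 0}, {"dp": [0, 0, 0.02], "roll": 0}, {"dp": [0, 0, 0.012], "roll": 0}, {"dp": [0, 0, 0.008], "roll": 0}, {"dp": [0, 0, 0.005], "roll": 0}, {"dp": [0, 0, 0.003], "roll": 0}, {"dp": [0, 0, 0.001], "roll": 0}, {"dp": [0, 0, 0.001], "roll": 0}, {"dp": [0, 0, 0], "roll": 0}]}}

```text
time_s: 37.42
tcp_pos: [0.4288, 0.2711, 0.0182]
tcp_rot: [3.141, -0.0, 1.861]
wrist_force: [0.0, -0.5, -0.7]
gripper_width: 0.0429
```

Request:
{"api": "play_rows", "payload": {"series": [{"dp": [0, 0, 0.001], "roll": 0}, {"dp": [0, 0, 0], "roll": 0}, {"dp": [0, 0, 0], "roll": 0}, {"dp": [0, 0, 0], "roll": 0}, {"dp": [0, 0, 0], "roll": 0}, {"dp": [0, 0, 0], "roll": 0}, {"dp": [0, 0, 0], "roll": 0}, {"dp": [0, 0, 0], "roll": 0}, {"dp": [0, 0, 0], "roll": 0}, {"dp": [0, 0, 0], "roll": 0}], "grip": 0.062}}

```text
time_s: 38.25
tcp_pos: [0.4286, 0.2709, 0.0168]
tcp_rot: [-3.142, 0.0, 1.861]
wrist_force: [0.4, 0.2, -0.1]
gripper_width: 0.0614
```

Request:
{"api": "play_rows", "payload": {"series": [{"dp": [0, 0, -0.01], "roll": 0}, {"dp": [0, 0, -0.02], "roll": 0}, {"dp": [0, 0, -0.025], "roll": 0}, {"dp": [0, 0, -0.025], "roll": 0}, {"dp": [0, 0, -0.025], "roll": 0}, {"dp": [0, 0, -0.025], "roll": 0}, {"dp": [0, 0, -0.025], "roll": 0}, {"dp": [0, 0, -0.025], "roll": 0}, {"dp": [0, 0, 0], "roll": 0}, {"dp": [0, 0, 0], "roll": 0}]}}

```text
time_s: 39.08
tcp_pos: [0.4289, 0.2713, 0.1983]
tcp_rot: [3.14, -0.002, 1.861]
wrist_force: [0.6, 0.7, -1.5]
gripper_width: 0.062
```

Request:
{"api": "play_rows", "payload": {"series": [{"dp": [0.03, 0, 0], "roll": 0}, {"dp": [0.03, 0, 0], "roll": 0}, {"dp": [0.03, 0, 0], "roll": 0}, {"dp": [0.03, 0, 0], "roll": 0}, {"dp": [0.03, 0, 0], "roll": 0}, {"dp": [0.03, 0, 0], "roll": 0}, {"dp": [0, 0, 0], "roll": 0}, {"dp": [0, 0, 0], "roll": 0}, {"dp": [0, 0, 0], "roll": 0}, {"dp": [0, 0, 0], "roll": 0}]}}

```text
time_s: 39.92
tcp_pos: [0.3776, 0.4423, 0.1965]
tcp_rot: [-3.141, 0.001, 1.859]
wrist_force: [-0.8, -0.7, -0.7]
gripper_width: 0.062
```

```bash
python3 - <<'E'
from h import *
im=camera("top")[:,:,::-1];cv2.imwrite("pics/top9.png",im);p=camera_params("top")
cv2.imwrite("pics/top9c.png",cv2.resize(im[150:350,150:510],None,fx=2.2,fy=2.2,interpolation=cv2.INTER_CUBIC))
# black edge outlines of the panels expected on the stands: print expected pixel of panel centre
S=dict(red=(.3925,-.2806),orange=(.5782,-.2833),teal=(.429,.271),blue=(.6721,.0102),ivory=(.5678,.2791))
h=cv2.cvtColor(im,cv2.COLOR_BGR2HSV);g=cv2.inRange(h,(14,110,120),(26,215,255))
for k,v in S.items():
    e=proj((*v,.030),p);q=((e-[150,150])*2.2).round();print(k,"expected centre px in crop",q)
E
```

```text
red expected centre px in crop [704. 369.]
orange expected centre px in crop [699. 167.]
teal expected centre px in crop [101. 342.]
blue expected centre px in crop [381.  73.]
ivory expected centre px in crop [ 92. 190.]
```

View pics/top9c.png

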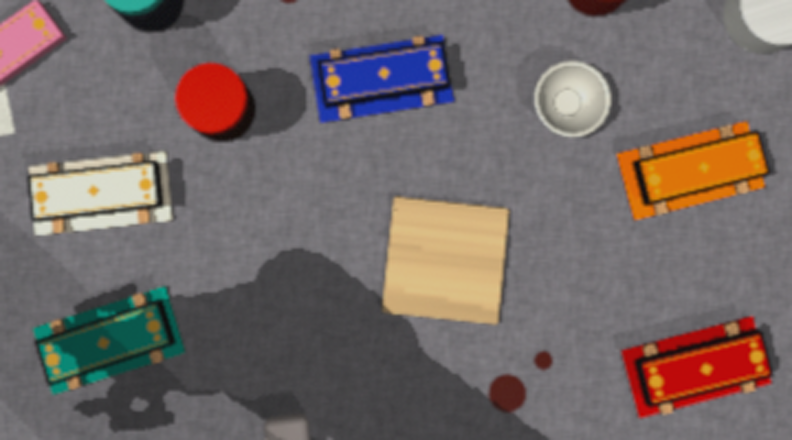

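```bash
python3 -c "
from workcell import workorder;print(workorder.job_done())"
```

```text
the job is handed in; nothing more can be done
None
```

All five panels are on the stands of their own colour, and I handed the job in at about 40 s of the 115 s. I took them in the order orange, blue, ivory, red, teal, finishing each layer before starting the next. The hand-in reports no verdict, so I have no confirmation of a pass.

- **Placement:** in the last top picture each panel lies flat across both battens. Their centres are about 1–4 mm from where they should be, against a limit of 12 mm; orange is the furthest off, at 3–4 mm.
- **Force and clearance:** the arm stood clear, and wrist forces stayed below about 10 N whenever I read them.
- **One disagreement:** the top and wrist cameras differed by about 2 mm in y on the stack. I averaged them or used the closer wrist view, and it made no visible difference.
- **One misstep:** the arm was still swinging when I planned the first grasp, so the jaws came down about 8 mm off to one side of the orange panel. Closing them centred the panel, and the four below did not visibly move.

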